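# Scan the sample carrier and load it in the reader

## Robot

A 6-joint arm with a two-finger parallel gripper is mounted at the origin on the work surface. World frame = base frame: x ahead of the robot, y to its left, z up, the work surface at z = 0. Lengths are in mm, angles in rad, forces in N, time in s.
With the tool pointing down it reaches from about 350 to 875 mm from the base axis. Payload 4.2 kg.
Tool frame: the origin (TCP) lies midway between the tips of the shut fingers; the grasp point (between the pads) lies 19 mm behind it; z points along the fingers, y is the direction in which the jaws open and shut (so a half turn about z gives the same grasp; the last joint's range is limited). The gripper opens to 85 mm and grips with 20 to 120 N. Pads are 22 mm wide; open, the fingers measure 114 mm over their backs; the gripper's body (76 mm by 85 mm) begins 54 mm behind the grasp point. The pads swing forward as they close: fully open they stand 13 mm farther back than shut.
Start: joints at [1.45, 0.385, 0.008, 0, -1.194, -0.259], TCP at [231.676, 580.453, 231.312] pointing down, gripper open.
Joint ranges: [-3.14, 3.14], [-1.21, 2.06], [-1.07, 1.41], [-3.16, 2.05], [-2.99, -0.16], [-3.1, 3.1]. Speed limits (rad/s): [2.79, 2.79, 3.14, 3.14, 3.14, 3.14].

## Interface

Orientations are given as a unit quaternion [x, y, z, w].
In Python, from bench import arm gives the robot as it stands.
- The arm moves only by the tool send_rows, never from a script. Its arguments are lists of equal length, an entry for each row: "translation": the shift along the tool's x, y, z in mm, a list of three; "dr": the turn, a rotation vector about the tool's x, y, z in degrees, a list of three; "grip": the finger opening in mm, from 0 to 85.4. In form: {"translation": [[dx, dy, dz], ...], "dr": [[ax, ay, az], ...], "grip": [grip, ...]}. A call has exactly 5 rows; each row shifts and turns the commanded pose from where the row before left it, along the tool's axes as they then stand; what a row does not reach is not made up. A row lasts 1/8 s, in which the tool goes at most 62.5 mm and 10.7 degrees, less where a joint would pass 70% of its speed; a pose out of reach is approached as far as the arm can. A call with a gripper value outside its range is refused whole. The fingers move at their own pace and stop on an object; the grip force is fixed at half the most. Time passes only in rows, so rows that do not move let the fingers close, or fill a call up. It gives the time, the measured TCP pose, the force and the opening at its end, in the units of the state.
- arm.read_state(): the state, without advancing time (a new reading comes with each control period).
- arm.get_image(name): name is "side" or "top"; returns the picture (400x640x3 uint8, red, green, blue); there is no depth.
- arm.camera_info(name): a dict with "fx", "fy", "cx", "cy" (pixels), "cam_to_world" (4x4, takes a point from camera to world coordinates). Camera axes: x right, y down, z forward; pixel columns grow to the right and rows downward; lengths in mm; the calibration is good to about 2 mm. A picture is of the moment at which its call begins. camera_info takes no time and is no camera call.
- arm.job_done(): hands the job in, once; it reports no verdict.
Trained networks look in the newest picture that a camera, given by its name, has taken for a name from the list of things; names that differ only in an ending like _2 or _b are one class to them, and where a whole thing is asked for, a point or a joint stands for the part that bears it (a point fixed in the world has none). Each returns a list of dicts, best first, with "confidence" (0 to 1); they miss things now and then, are a little off and sometimes report something else, mostly with a low value. They report only what shows in the picture. A call takes as long as a camera call. They do not tell look-alikes from the thing itself.
- arm.search_frame(thing, camera): "xyz" ([x, y, z] in mm, in world coordinates, good to about 4 mm: the middle of the surface that is visible of it).
- arm.place_of(thing, camera): "xyz" ([x, y, z] in mm, in world coordinates, good to about 4 mm: a listed point, or the origin of a listed thing).
The state is a dict: "clock": time; "joints": joint angles; "joint_vel": joint speeds; "joint_efforts": joint torques, N m; "position": TCP position; "ee_rot": TCP orientation; "contact_force": force on the tool from outside, world axes, zero at the start; "wrist_torque": the same for the moment, N m; "gripper_width": finger opening in mm.
Only numpy, scipy, OpenCV 4.12 (cv2) and the standard library are available. Lean on these libraries where they do the work, as an engineer would, in place of code of your own. Each camera call takes 0.05 s, during which the arm holds its last target.

## Task

Take the wand scanner out of its stand, aim its nose squarely at the centre of the bar-code label of the round carrier where it lies on the sloped rest, from about 60 mm away, and hold it steady there for about two seconds. Put the scanner back in its stand, nose down, and let go. Then lift the carrier by its knob, turn it so that its notch meets the key in the reader's round well, lower it in by hand until it lies flat on the well's floor, and let go; leave the jar, the box and the mouse where they are.

Things in the scene. Friction and masses are not known exactly. Their poses are not given: they have to be found in the camera images.
- stand: Fixed scanner stand: black base 110 x 100 x 12 mm with an upright, open-topped rectangular grey pocket, inside 56 mm (its x) by 46 mm (its y), walls 6 mm, pocket floor 12 mm and rim 72 mm above the bench. Origin: centre of its underside on the bench; z up. Its position and yaw vary.
- wand: White loose wand scanner, 170 mm long, about 0.2 kg, standing nose down in the stand's pocket with its x and y axes along the stand's. Origin: centre of its nose face (dark window); z runs along the wand from nose to tail, so it scans along -z. Head 44 mm (x) by 34 mm (y) for the first 50 mm, then a straight handle 38 mm (x) by 30 mm (y) up to z = 170 mm; grip the handle across its 30 mm (y). Turning the wand about its own long axis does not matter for scanning.
- wand_grip (a point): Point on the wand's axis 135 mm from the nose, middle of the free part of the handle. Axes as the wand.
- rest: Fixed dark grey sloped rest; origin at the centre of its sloping top (120 mm wide, 136 mm long), 78 mm above the bench. z is normal to the slope, 30 degrees from vertical; x points up the slope. The top faces away from the robot, roughly along the bench's +x give or take 35 degrees. Two steel pins, 10 mm thick and 14 mm tall, near the lower edge keep the carrier from sliding. Position and yaw vary.
- carrier: Round aluminium plate, 100 mm diameter, 10 mm thick, about 0.25 kg, loose on the sloped rest, turned any way about the slope's normal. Origin: centre of its underside; z is normal to its face, out of the labelled side; x points to its one notch in the rim (14 mm deep, narrowing from 21 mm at the rim to 12). Central black square knob, 32 x 32 mm, sides along x and y, from 10 to 50 mm above the underside. Paper bar-code label, 22 x 40 mm, opposite the notch.
- label (a point): Centre of the bar-code label, on the carrier's top face, 32 mm from the centre on the side opposite the notch. Axes as the carrier.
- notch (a point): Middle of the carrier's notch, at the underside level, 44 mm from the centre along the carrier's +x. Axes as the carrier.
- reader: Fixed low white instrument, 170 x 170 x 34 mm, with a round well, 109 mm diameter and 12 mm deep, in its top. A steel key tab, 9 mm wide and 11 mm radially, up to the rim's height, stands out from the well's wall at the reader's +x side; the carrier goes fully down only with its notch over it. Origin: centre of the underside; z up. Position and yaw vary; any of the three fixtures may stand left, middle or right.
- well (a point): Centre of the well's flat floor, 22 mm above the bench. Axes as the reader.
- key (a point): Point on the well floor 44 mm from the well's centre in the direction of the key (reader's +x); the seated carrier's notch point lies here.
- reagent: Bystander: amber jar, 64 mm diameter, 95 mm tall, behind the fixtures. Leave it. Origin: underside centre.
- tipbox: Bystander: grey box with clear lid, 85 x 120 x 56 mm. Leave it. Origin: underside centre.
- mouse: Bystander: black computer mouse, 105 x 60 x 33 mm. Leave it. Origin: underside centre.
Not all that is in view belongs to the job. What is shaped like the wand but turquoise is not meant.

How it is judged (in metres and radians):
On the way, in this order (a step that is already met when the one before it is completed fails the run):
1. the wand is lifted clear of its stand in the fingers (z of wand in the frame of stand above 0.08 m and contact force between the fingers and wand above 0.5 N), for 0.1 s.
2. for 1 s the held wand is still and points at the label on the resting carrier: label within 12 mm of its axis, 35 to 90 mm before the nose, wand within 0.2 rad of the label's normal (x of label in the frame of wand between -0.012 and 0.012 m and y of label in the frame of wand between -0.012 and 0.012 m and z of label in the frame of wand between -0.09 and -0.035 m and angle between the z axis of wand and the z axis of carrier, either way round below 0.2 rad and linear speed of wand below 0.02 m/s and angular speed of wand below 0.15 rad/s and contact force between the fingers and wand above 0.5 N and distance of carrier from where it was at the start of the episode below 0.015 m), for 1 s.
3. the wand is back in the stand's pocket, nose down, and let go, the carrier still on the rest (horizontal distance between wand and stand below 0.014 m and z of wand in the frame of stand below 0.02 m and angle between wand's own z axis and vertical below 0.25 rad and contact force between the fingers and wand below 0.1 N and distance of carrier from where it was at the start of the episode below 0.02 m), for 0.2 s.
4. the carrier is lifted off the rest in the fingers (z of carrier in the frame of rest above 0.03 m and contact force between the fingers and carrier above 0.5 N), for 0.1 s.
5. the carrier is lowered by hand to within 12 mm of the well floor, over the well (z of carrier in the frame of well below 0.012 m and horizontal distance between carrier and well below 0.012 m and contact force between the fingers and carrier above 0.5 N).
At the end, for the whole second after the job is handed in: Carrier flat in the well (centre within 6 mm, underside within 4 mm of the floor, tilt under 0.05 rad), notch within 8 mm of the key; wand nose down in the stand pocket (within 14 mm of its centre, nose within 8 mm of the floor, tilt under 0.25 rad); both released and at rest (horizontal distance between carrier and well below 0.006 m and horizontal distance between notch and key below 0.008 m and z of carrier in the frame of well below 0.004 m and angle between carrier's own z axis and vertical below 0.05 rad and contact force between the fingers and carrier below 0.1 N and linear speed of each of carrier, wand below 0.02 m/s and horizontal distance between wand and stand below 0.014 m and z of wand in the frame of stand below 0.02 m and angle between wand's own z axis and vertical below 0.25 rad and contact force between the fingers and wand below 0.1 N); the robot touches nothing.
It fails at once if the jar is moved more than 30 mm (distance of reagent from where it was at the start of the episode above 0.03 m).
It fails at once if the box is moved more than 30 mm (distance of tipbox from where it was at the start of the episode above 0.03 m).
It fails at once if the mouse is moved more than 30 mm (distance of mouse from where it was at the start of the episode above 0.03 m).
It also fails if it takes over 70 s, if anything falls off the work surface, if the arm or the gripper's body presses on something with over 40 N, if the wrist force passes 120 N, or if a joint passes its speed limit or range.

## Working session

There is one attempt and no reset: what is moved stays moved. The work goes in short steps, Python scripts to look and compute and a tool call to move; the robot and the scene stay as the last step left them, time stands still between calls to the robot, and variables do not carry over. Pictures are saved under pics/ and viewed, and the job is handed in when it is done.

Besides the shell and the picture viewer there is one more tool, called after "Emit:" as name(argument=value, ...) on one line, values as JSON. send_rows: Moves the arm, as the interface text tells. Its arguments: {"type":"object","properties":{"translation":{"type":"array"},"dr":{"type":"array"},"grip":{"type":"array"}},"required":["translation","dr","grip"]}

```bash
ls; mkdir -p pics
python3 - <<'E'
from bench import arm
import cv2,numpy as np
print(arm.read_state())
for c in("side","top"):
    im=arm.get_image(c); cv2.imwrite(f"pics/{c}0.png",im[:,:,::-1]); print(c,arm.camera_info(c))
E
```

```text
pics
{'clock': 0.0, 'joints': array([ 1.44959028e+00,  3.85578052e-01,  6.64023196e-03, -5.48962766e-04,
       -1.19395041e+00, -2.58612254e-01]), 'joint_vel': array([-1.48996655e-03, -2.35215837e-03,  6.04103848e-06,  3.12663414e-04,
        1.79169662e-03,  1.69407688e-03]), 'joint_efforts': array([-1.68535394e-04, -3.92291451e+01,  1.88410914e+01,  4.18622777e+00,
       -4.56587411e-03, -3.45821611e-06]), 'position': array([231.46710044, 579.94565072, 230.20680239]), 'ee_rot': array([ 9.82001698e-01, -1.88869020e-01, -1.82709928e-04,  1.06099502e-03]), 'contact_force': array([-1.60101356,  0.13116891,  0.47479278]), 'wrist_torque': array([0.00817987, 0.00165837, 0.0206289 ]), 'gripper_width': 85.26749075806994}
side {'fx': 460.8184563868658, 'fy': 460.8184563868658, 'cx': 315.37062157721925, 'cy': 205.54385767385176, 'cam_to_world': array([[ 9.64363787e-01, -1.96836925e-01,  1.76798507e-01,
         3.83670571e+02],
       [-2.64566445e-01, -7.10690535e-01,  6.51861611e-01,
        -6.23123676e+02],
       [-2.66140891e-03, -6.75406684e-01, -7.37440661e-01,
         8.73994927e+02],
       [ 0.00000000e+00,  0.00000000e+00,  0.00000000e+00,
         1.00000000e+00]])}
top {'fx': 412.10148961886114, 'fy': 412.10148961886114, 'cx': 314.24954262266533, 'cy': 198.9434771184759, 'cam_to_world': array([[ 2.14525769e-02, -9.96021584e-01,  8.64915690e-02,
         4.85830596e+02],
       [-9.99456446e-01, -2.35314998e-02, -2.30885561e-02,
         6.63057158e+01],
       [ 2.50319765e-02, -8.59492471e-02, -9.95985003e-01,
         1.08411848e+03],
       [ 0.00000000e+00,  0.00000000e+00,  0.00000000e+00,
         1.00000000e+00]])}
```

View pics/side0.png

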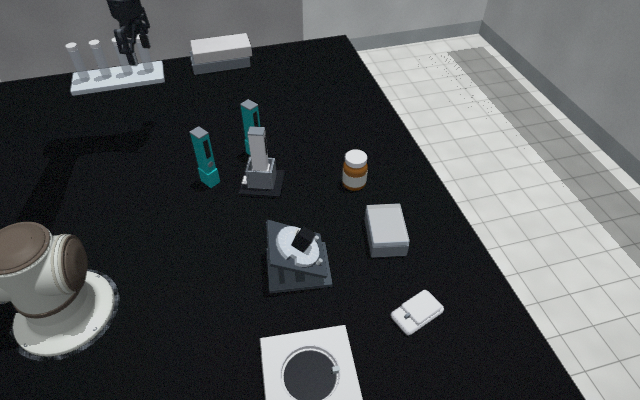

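View pics/top0.png

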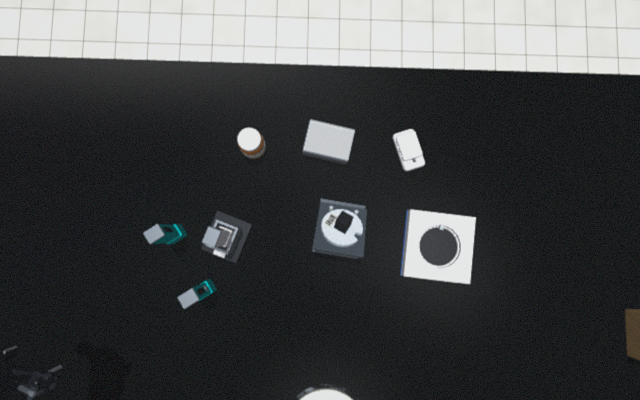

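Run:
```python
from bench import arm
for c in("side","top"):
  for t in ("stand","wand","wand_grip","rest","carrier","label","notch","reader","well","key"):
    print(c,t,[(r['xyz'].round(1) if hasattr(r['xyz'],'round') else r['xyz'],round(r['confidence'],2)) for r in arm.place_of(t,c)])
print(arm.read_state()['clock'])
```

```text
side stand [([475.7, 265.1, 2.2], 0.9), ([463.3, -279.9, 0.2], 0.48)]
side wand [([480.2, 263.9, 10.9], 0.9), ([480.6, 394.4, 2.3], 0.62), ([345.3, 313.9, 0.7], 0.57)]
side wand_grip [([479.4, 269.8, 142.6], 0.96), ([481.5, 398.6, 135.3], 0.96), ([506.7, -24.2, 77.2], 0.73), ([345.7, 314.1, 133.1], 0.56)]
side rest [([503.5, -23.0, 77.8], 0.81)]
side carrier [([502.9, -23.2, 76.3], 0.57), ([464.2, -280.4, -0.3], 0.44)]
side label [([522.5, -3.4, 83.4], 0.6)]
side notch [([478.5, -61.1, 88.2], 0.63)]
side reader [([462.9, -285.1, -2.0], 0.56)]
side well []
side key [([504.8, -25.6, 78.2], 0.72), ([512.1, -282.5, 17.2], 0.62)]
top stand [([476.9, 264.7, 0.9], 0.9), ([480.1, 268.5, 6.9], 0.59), ([524.1, 1.2, 78.4], 0.3)]
top wand [([476.7, 268.9, 12.1], 0.89), ([476.8, 393.8, 1.0], 0.71), ([343.3, 319.4, 1.5], 0.56)]
top wand_grip [([480.4, 270.4, 150.2], 0.8), ([484.6, 396.3, 133.1], 0.69), ([346.7, 314.8, 135.3], 0.67)]
top rest [([503.5, -24.6, 77.6], 0.48)]
top carrier [([504.9, -24.3, 81.0], 0.58)]
top label [([521.5, 0.6, 78.7], 0.72)]
top notch [([480.5, -67.4, 89.4], 0.67), ([477.0, 263.7, 1.5], 0.55)]
top reader [([464.8, -282.1, -1.1], 0.77)]
top well [([468.2, -285.0, 24.9], 0.71)]
top key [([511.1, -284.1, 19.6], 0.96)]
1.1
```

Run:
```python
import cv2,numpy as np
s=cv2.imread("pics/side0.png");t=cv2.imread("pics/top0.png")
def crop(im,x,y,w,h,k,n): cv2.imwrite(n,cv2.resize(im[y:y+h,x:x+w],None,fx=k,fy=k,interpolation=cv2.INTER_CUBIC))
a=[(s,225,85,70,120,5,"s_st"),(s,255,210,90,90,6,"s_re"),(t,190,200,80,75,7,"t_st"),(t,300,190,80,75,7,"t_re"),(t,395,200,90,90,6,"t_rd"),(s,250,315,120,85,6,"s_rd")]
for im,x,y,w,h,k,n in a: crop(im,x,y,w,h,k,f"pics/{n}.png")
def pad(i,H,W): return cv2.copyMakeBorder(i,0,H-i.shape[0],0,W-i.shape[1],cv2.BORDER_CONSTANT)
g=lambda n:cv2.imread(f"pics/{n}.png")
def m(a,b,n): 
  H=max(a.shape[0],b.shape[0]); i=np.hstack([pad(a,H,a.shape[1]),pad(b,H,b.shape[1])]); print(i.shape); cv2.imwrite(n,i)
```

```text
(no output)
```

View pics/s_st.png

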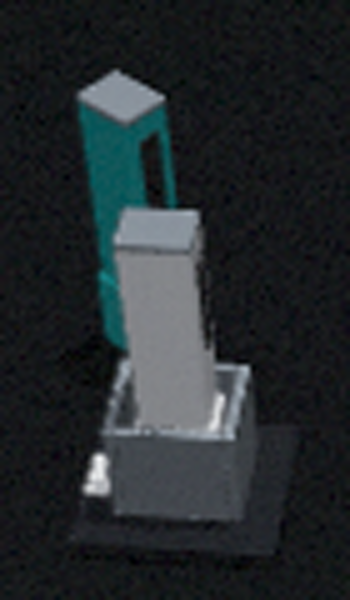

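View pics/t_st.png

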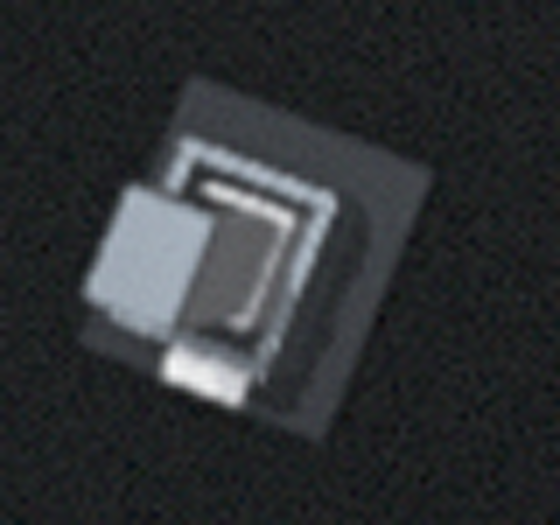

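View pics/s_re.png

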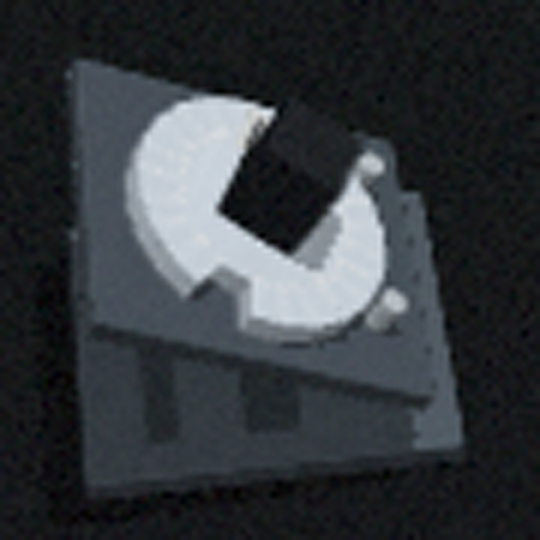

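View pics/t_re.png

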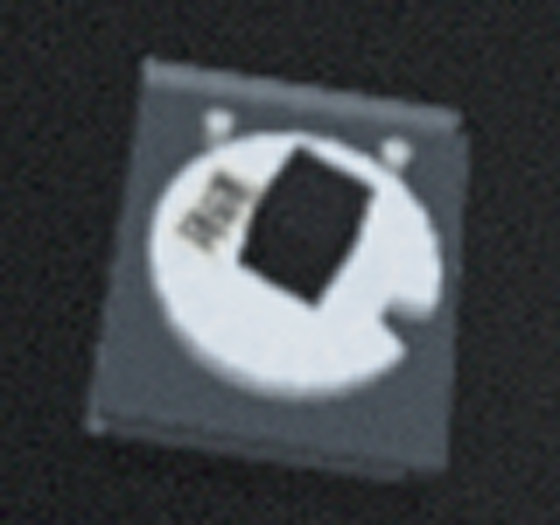

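View pics/t_rd.png

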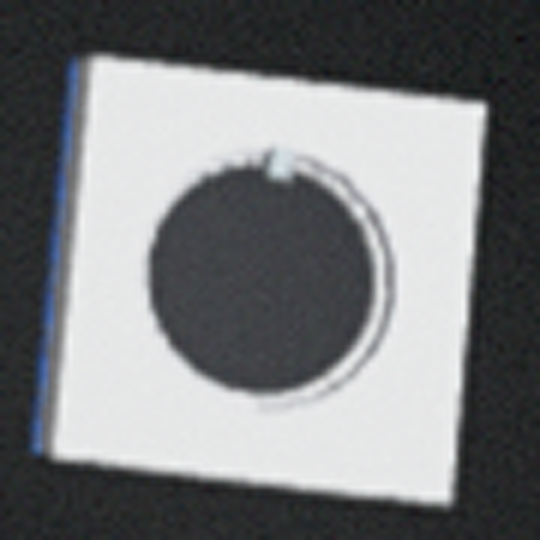

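View pics/s_rd.png

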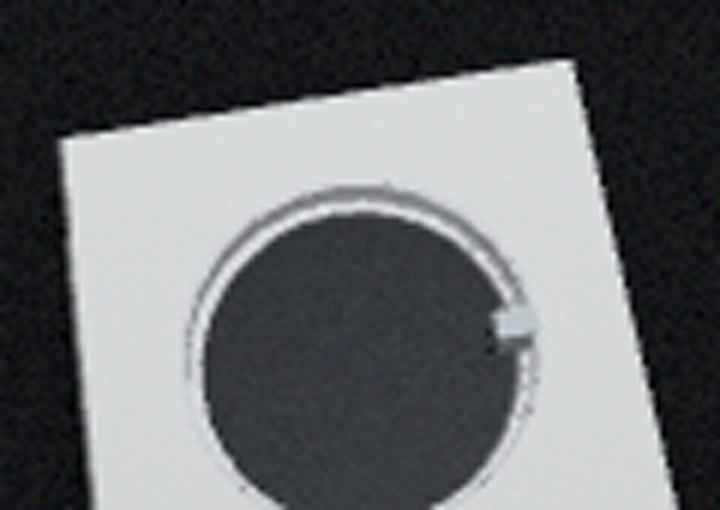

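```bash
cat > h.py <<'E'
import numpy as np,cv2
from scipy.spatial.transform import Rotation as R
from scipy.optimize import least_squares
from bench import arm
CI={c:arm.camera_info(c) for c in("side","top")}
def proj(c,P):
    P=np.atleast_2d(P);ci=CI[c];T=np.linalg.inv(ci["cam_to_world"])
    q=P@T[:3,:3].T+T[:3,3]
    return np.c_[q[:,0]/q[:,2]*ci["fx"]+ci["cx"],q[:,1]/q[:,2]*ci["fy"]+ci["cy"]]
def full(p,off,k): return (np.array(p,float)+.5)/k-.5+np.array(off)
def boxpts(x0,x1,y0,y1,z): return np.array([[x0,y0,z],[x1,y0,z],[x1,y1,z],[x0,y1,z]],float)
E
python3 - <<'E'
from h import *
def pose(p): # x,y,yaw
    return lambda P:(R.from_euler('z',p[2]).apply(np.atleast_2d(P))+[p[0],p[1],0])
def fit(obs,p0):
    f=lambda p:np.concatenate([(proj(c,pose(p)(P))-np.array(u)).ravel() for c,P,u in obs])
    r=least_squares(f,p0,loss='soft_l1');print(r.x.round(4),np.degrees(r.x[2]).round(2));print(f(r.x).reshape(-1,2).round(1).tolist());return r.x
T=lambda p:full(p,(190,200),7); S=lambda p:full(p,(225,85),5)
# stand. x axis: image dir right->bottom => world approx; yaw guess
b=boxpts(-55,55,-50,50,12)
# x axis dir world: px(-111,266)/7 -> world(-y comp): dx=-266,dy=+111 -> flip => (+266,-111)
yaw=np.arctan2(-111,266)
# +x toward image top; y toward image left. corners: top=(+x,+y), right=(+x,-y), bottom=(-x,-y), left=(-x,+y)
obs=[("top",[[55,50,12],[55,-50,12],[-55,-50,12],[-55,50,12]],[T(p) for p in[(192,75),(433,172),(322,438),(78,340)]]),
("top",[[34,29,72],[34,-29,72]],[T(p) for p in[(180,138),(340,197)]]),
("side",[[-34,-29,72],[-34,29,72],[34,29,72],[34,-29,72]],[S(p) for p in[(235,438),(107,432),(122,368),(250,368)]]),
("side",[[-55,50,12]],[S((70,545))]),]
fit(obs,[477,266,yaw])
# reader
T=lambda p:full(p,(395,200),6)
obs=[("top",[[85,85,34],[85,-85,34],[-85,-85,34],[-85,85,34]],[T(p) for p in[(92,55),(488,102),(454,505),(50,458)]])]
fit(obs,[464,-283,-.12])
for c in CI: print(c,proj(c,[[464,-283,34]]))
E
```

```text
[ 4.757385e+02  2.647152e+02 -2.919000e-01] -16.73
[[-1.6, 0.2], [0.7, -1.7], [2.8, 1.1], [0.6, 3.1], [0.2, 0.6], [-0.0, -0.4], [-26.7, -0.8], [1.7, -14.9], [24.6, -1.7], [-3.0, 13.6], [4.8, -26.2]]
[ 4.639843e+02 -2.812005e+02 -9.720000e-02] -5.57
[[0.2, 0.3], [-0.4, 0.4], [-0.4, -0.3], [0.7, -0.3]]
side [[309.83077725 372.44775471]]
top [[440.51899117 246.03402094]]
```

```bash
cat >> h.py <<'E'
def pose(p):
    return lambda P:(R.from_euler('z',p[2]).apply(np.atleast_2d(P))+[p[0],p[1],0])
def fit(obs,p0,pose=pose):
    f=lambda p:np.concatenate([(proj(c,pose(p)(P))-np.array(u)).ravel() for c,P,u in obs])
    r=least_squares(f,p0,loss='soft_l1');print(r.x.round(4),np.degrees(r.x[2]).round(2));print(f(r.x).reshape(-1,2).round(1).tolist());return r.x
def overlay(c,im,items,crop,k,name):
    x,y,w,h=crop
    o=cv2.resize(im[y:y+h,x:x+w],None,fx=k,fy=k,interpolation=cv2.INTER_CUBIC)
    for P,col in items:
        q=proj(c,P); q=(q-[x,y]+.5)*k-.5
        cv2.polylines(o,[np.round(q).astype(int).reshape(-1,1,2)],True,col,1,cv2.LINE_AA)
    cv2.imwrite(name,o)
def circ(r,z,n=60,c=(0,0)):
    a=np.linspace(0,2*np.pi,n,endpoint=False);return np.c_[c[0]+r*np.cos(a),c[1]+r*np.sin(a),0*a+z]
E
python3 - <<'E'
from h import *
T=lambda p:full(p,(190,200),7); S=lambda p:full(p,(225,85),5)
obs=[("top",[[55,50,12],[55,-50,12],[-55,-50,12],[-55,50,12]],[T(p) for p in[(192,75),(433,172),(322,438),(78,340)]]),
("top",[[34,29,72],[34,-29,72]],[T(p) for p in[(180,138),(340,197)]]),
("side",[[34,-29,72],[-34,-29,72],[-34,29,72],[34,29,72]],[S(p) for p in[(235,438),(107,432),(122,368),(250,368)]]),
("side",[[-55,-50,12],[55,-50,12]],[S((70,545)),S((275,555))]),]
st=fit(obs,[477,266,-.35])
T=lambda p:full(p,(395,200),6);S=lambda p:full(p,(250,315),6)
obs=[("top",[[85,85,34],[85,-85,34],[-85,-85,34],[-85,85,34]],[T(p) for p in[(92,55),(488,102),(454,505),(50,458)]]),
("side",[[85,85,34],[-85,85,34]],[S(p) for p in[(575,60),(60,138)]])]
rd=fit(obs,[464,-283,-.12])
# rest: x up the slope = -x world; params x,y,yaw of downslope dir
def rpose(p):
    M=restM(p); return lambda P:np.atleast_2d(P)@M.T+[p[0],p[1],78]
def restM(p):
    zt=np.array([np.sin(np.pi/6)*np.cos(p[2]),np.sin(np.pi/6)*np.sin(p[2]),np.cos(np.pi/6)])
    x=np.array([-np.cos(np.pi/6)*np.cos(p[2]),-np.cos(np.pi/6)*np.sin(p[2]),.5]);return np.c_[x,np.cross(zt,x),zt]
T=lambda p:full(p,(300,190),7);S=lambda p:full(p,(255,210),6)
# local y: with x = -worldx-ish, z up: y = z×x = -worldy ; +y = image right
obs=[("top",[[68,-60,0],[68,60,0],[-68,-60,0],[-68,60,0]],[T(p) for p in[(93,418),(447,468),(147,80),(468,132)]]),
("side",[[68,-60,0],[68,60,0],[-68,60,0]],[S(p) for p in[(73,62),(88,325),(430,400)]])]
re=fit(obs,[503,-24,-.12],rpose)
t=cv2.imread("pics/top0.png");s=cv2.imread("pics/side0.png")
rp=rpose(re)
print(proj("top",rp([[0,0,0]])))
sp=pose(st);rdp=pose(rd)
it=[(sp(boxpts(-55,55,-50,50,12)),(0,255,0)),(sp(boxpts(-34,34,-29,29,72)),(0,0,255)),(sp(boxpts(-28,28,-23,23,72)),(0,0,255)),(sp(boxpts(-19,19,-15,15,182)),(255,255,0))]
overlay("top",t,it,(190,200,80,75),7,"pics/o1.png");overlay("side",s,it,(225,85,70,120),5,"pics/o2.png")
it=[(rdp(boxpts(-85,85,-85,85,34)),(0,255,0)),(rdp(circ(54.5,34)),(0,0,255)),(rdp(circ(54.5,22)),(0,0,255)),(rdp([[43.5,4.5,34],[43.5,-4.5,34],[54.5,-4.5,34],[54.5,4.5,34]]),(255,0,255))]
overlay("top",t,it,(395,200,90,90),6,"pics/o3.png");overlay("side",s,it,(250,315,120,85),6,"pics/o4.png")
it=[(rp(boxpts(-68,68,-60,60,0)),(0,255,0))]
overlay("top",t,it,(300,190,80,75),7,"pics/o5.png");overlay("side",s,it,(255,210,90,90),6,"pics/o6.png")
for a,b,n in(("o1","o2","oa"),("o3","o4","ob"),("o5","o6","oc")):
    i,j=cv2.imread(f"pics/{a}.png"),cv2.imread(f"pics/{b}.png");H=max(i.shape[0],j.shape[0])
    p=lambda i:cv2.copyMakeBorder(i,0,H-i.shape[0],0,0,cv2.BORDER_CONSTANT)
    o=np.hstack([p(i),p(j)]);k=min(1,800/o.shape[1],600/o.shape[0]);cv2.imwrite(f"pics/{n}.png",cv2.resize(o,None,fx=k,fy=k,interpolation=cv2.INTER_AREA))
E
```

```text
[ 4.772008e+02  2.649705e+02 -3.491000e-01] -20.0
[[-0.1, -1.0], [1.4, -0.8], [1.1, 1.2], [-0.2, 1.0], [1.1, -0.3], [0.4, -0.1], [-0.2, -0.1], [-1.1, -0.4], [-0.0, -2.7], [0.1, -1.3], [-0.5, -1.0], [0.4, -0.6]]
[ 4.639389e+02 -2.821429e+02 -9.900000e-02] -5.67
[[0.7, 0.3], [-0.0, 0.5], [-0.1, -0.2], [1.0, -0.4], [-0.6, -0.7], [0.4, -0.3]]
[ 5.029355e+02 -2.485030e+01 -1.412000e-01] -8.09
[[0.7, -0.5], [0.6, 0.6], [-0.1, 0.6], [0.7, 0.9], [-0.4, -1.7], [0.4, -0.9], [0.8, -0.6]]
[[341.41319706 228.27694647]]
```

View pics/oa.png

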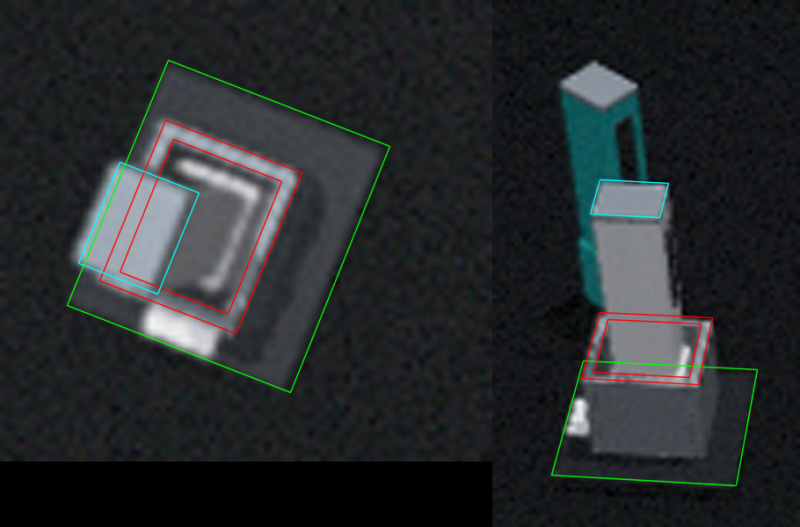

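View pics/ob.png

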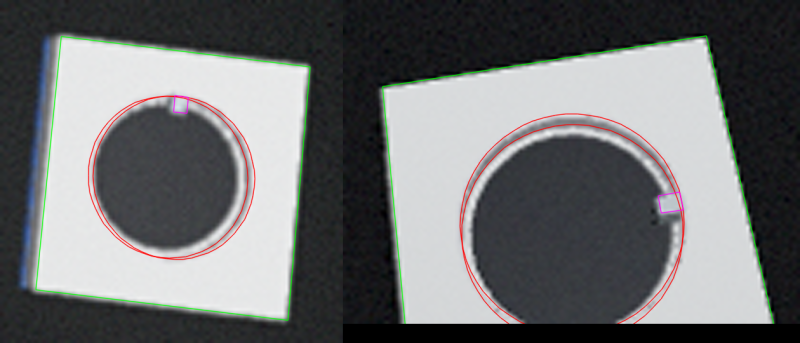

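View pics/oc.png

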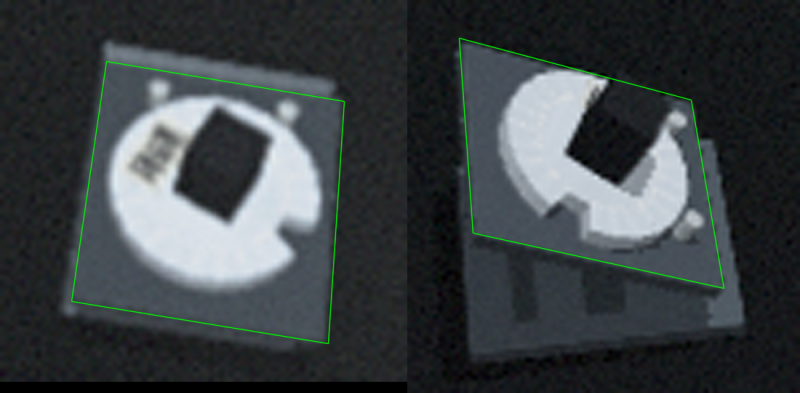

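```bash
cat >> h.py <<'E'
def restM(yaw):
    c,s=np.cos(np.pi/6),.5
    zt=np.array([s*np.cos(yaw),s*np.sin(yaw),c]); x=np.array([-c*np.cos(yaw),-c*np.sin(yaw),s]);return np.c_[x,np.cross(zt,x),zt]
E
cat > fitc.py <<'E'
from h import *
from scipy.optimize import minimize
t=cv2.imread("pics/top0.png");s=cv2.imread("pics/side0.png")
K=8
crops={"top":(300,190,80,75),"side":(255,210,90,90)}
ims={"top":t,"side":s}
def outline(z):
    a0=np.arcsin(10.5/50);a=np.linspace(a0,2*np.pi-a0,80)
    p=np.c_[50*np.cos(a),50*np.sin(a)]
    p=np.vstack([p,[[36,-6],[36,6]]]);return np.c_[p,0*p[:,0]+z]
kn=np.vstack([boxpts(-16,16,-16,16,10),boxpts(-16,16,-16,16,50)])
lab=boxpts(-43,-21,-20,20,10)
def cpose(p):
    M=restM(p[4])@R.from_euler('z',p[3]).as_matrix();return lambda P:np.atleast_2d(P)@M.T+p[:3]
def render(c,p):
    x,y,w,h=crops[c];o=np.zeros((h*K,w*K),np.float32)
    P=cpose(p);f=lambda q:np.round(((proj(c,P(q))-[x,y]+.5)*K-.5)*16).astype(np.int32)
    cv2.fillPoly(o,[f(outline(10))],1.,shift=4)
    cv2.fillPoly(o,[cv2.convexHull(f(kn))],0.,shift=4)
    return cv2.resize(o,(w,h),interpolation=cv2.INTER_AREA)
obs={};wt={}
for c in crops:
    x,y,w,h=crops[c];g=cv2.cvtColor(ims[c],cv2.COLOR_BGR2GRAY)[y:y+h,x:x+w].astype(float)
    obs[c]=np.clip((g-95)/(205-95),0,1); wt[c]=g
def cost(p,full=False):
    e=0
    for c in crops:
        d=(render(c,p)-obs[c])**2
        x,y,w,h=crops[c];m=np.ones((h,w),np.float32)
        P=cpose(p);q=np.round(proj(c,P(lab))-[x,y]).astype(np.int32);cv2.fillPoly(m,[q],0.)
        e+=(d*m).sum()
    return e
if __name__=="__main__":
    best=None
    M=restM(-.141); d=np.array([480-522,-65-0,0.]); psi=np.arctan2(d@M[:,1],d@M[:,0]);print(psi)
    for z in(78,):
      for dp in(-.2,0,.2):
        r=minimize(cost,[504,-24,z,psi+dp,-.141],method="Nelder-Mead",options=dict(initial_simplex=np.array([504,-24,z,psi+dp,-.141])+np.vstack([np.zeros(5),np.diag([4,4,3,.15,.1])]),maxiter=700,xatol=.02,fatol=.02))
        print(r.x.round(3),r.fun)
        if best is None or r.fun<best.fun:best=r
    p=best.x;np.save("car.npy",p);P=cpose(p)
    for c in crops:
        overlay(c,ims[c],[(P(outline(10)),(0,0,255)),(P(kn[4:]),(0,255,0)),(P(lab),(255,0,255)),(P(outline(0)),(255,255,0))],crops[c],5,f"pics/c_{c}.png")
    i,j=cv2.imread("pics/c_top.png"),cv2.imread("pics/c_side.png");j=cv2.resize(j[:375],None,fx=.88,fy=1) if 0 else j
    i=cv2.copyMakeBorder(i,0,j.shape[0]-i.shape[0],0,0,cv2.BORDER_CONSTANT);o=np.hstack([i,j])[:, :];cv2.imwrite("pics/cc.png",cv2.resize(o,None,fx=.94,fy=.94))
    print("label",P([[-32,0,10]]),"normal",restM(p[4])[:,2])
E
python3 fitc.py
```

```text
1.190310611248949
[ 5.02757e+02 -2.41960e+01  7.57290e+01  1.16700e+00 -1.65000e-01] 100.08765423230889
[ 5.02725e+02 -2.44430e+01  7.60720e+01  1.15700e+00 -1.57000e-01] 100.63272703060434
[ 5.0248e+02 -2.4154e+01  7.5618e+01  1.1730e+00 -1.6700e-01] 102.31950348657026
label [[523.24904491   2.23187653  78.10634538]] normal [ 0.49323487 -0.08197171  0.8660254 ]
```

View pics/cc.png

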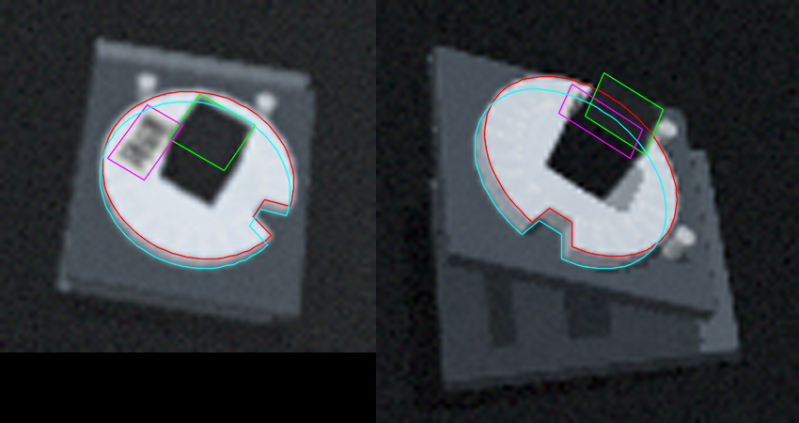

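```bash
cat > plan.py <<'E'
from h import *
def down(yaw_deg): # tool z down, x at yaw
    return R.from_euler('z',yaw_deg,degrees=True)*R.from_euler('x',180,degrees=True)
def state():
    s=arm.read_state();return s,np.array(s["position"]),R.from_quat(s["ee_rot"])
def plan(p1,R1,n,dec=1):
    s,p,r=state(); rv=(r.inv()*R1).as_rotvec()
    d=np.degrees(rv)/n; dr=np.round(d,1)
    tr=[];pc=p.copy();rc=r
    for i in range(n):
        goal=p+(p1-p)*(i+1)/n
        t=np.round(rc.inv().apply(goal-pc),dec);tr.append((t+0).tolist());pc=pc+rc.apply(t);rc=rc*R.from_rotvec(np.radians(dr))
    print("clock",round(s["clock"],2),"pos",p.round(1),"J",np.round(s["joints"],2),"w",round(s["gripper_width"],1))
    print("dist",np.linalg.norm(p1-p).round(1),"rot",np.degrees(np.linalg.norm(rv)).round(2))
    for i in range(0,n,5): print('{"translation":',tr[i:i+5],', "dr":',[(dr+0).tolist()]*min(5,n-i),'}')
    print("resid",(pc-p1).round(2),np.degrees((rc.inv()*R1).magnitude()).round(2))
E
python3 - <<'E'
from plan import *
plan(np.array([478,266,228]),down(-20),10)
E
```

```text
clock 1.1 pos [231.7 580.4 231.3] J [ 1.45  0.38  0.01  0.   -1.19 -0.26] w 85.2
dist 399.5 rot 1.76
{"translation": [[34.5, 20.1, 0.3], [34.5, 20.2, 0.4], [34.4, 20.3, 0.3], [34.3, 20.4, 0.3], [34.3, 20.6, 0.4]] , "dr": [[0.0, 0.0, -0.2], [0.0, 0.0, -0.2], [0.0, 0.0, -0.2], [0.0, 0.0, -0.2], [0.0, 0.0, -0.2]] }
{"translation": [[34.1, 20.6, 0.3], [34.2, 20.8, 0.3], [34.0, 20.9, 0.4], [33.9, 21.1, 0.3], [33.9, 21.1, 0.3]] , "dr": [[0.0, 0.0, -0.2], [0.0, 0.0, -0.2], [0.0, 0.0, -0.2], [0.0, 0.0, -0.2], [0.0, 0.0, -0.2]] }
resid [-0.03  0.02  0.02] 0.24
```

Candidates for the wand, by side pixel: the white one in the stand at (260,150), and two turquoise ones at (205,155) and (250,125). I choose the white one, and the close crop shows it standing in the grey pocket.

Emit:
send_rows(translation=[[34.5,20,0],[34.5,20,0],[34.5,20.5,0],[34.5,20.5,0],[34.5,20.5,0]], dr=[[0,0,-0.2],[0,0,-0.2],[0,0,-0.2],[0,0,-0.2],[0,0,-0.2]], grip=[70,70,70,70,70])

```text
clock: 1.72
position: [356.1, 422.0, 231.5]
ee_rot: [0.984, -0.18, 0.0, -0.0]
contact_force: [0.4, 0.4, 0.3]
gripper_width: 69.6
```

Emit:
send_rows(translation=[[34,20.5,0],[34,21,0],[34,21,0],[34,21,0],[34,21,0]], dr=[[0,0,-0.2],[0,0,-0.2],[0,0,-0.2],[0,0,-0.2],[0,0,0]], grip=[70,70,70,70,70])

```text
clock: 2.35
position: [479.1, 264.9, 231.6]
ee_rot: [0.985, -0.173, 0.0, -0.0]
contact_force: [-0.2, 0.6, -0.1]
gripper_width: 70.4
```

Run:
```python
from plan import *
plan(np.array([478,266,228]),down(-20),1)
im=arm.get_image("top");cv2.imwrite("pics/t1.png",im[:,:,::-1]);im2=arm.get_image("side");cv2.imwrite("pics/s1.png",im2[:,:,::-1])
a=cv2.resize(im[180:280,170:270,::-1],None,fx=4,fy=4);b=cv2.resize(im2[60:200,190:290,::-1],(400,560));o=np.hstack([cv2.copyMakeBorder(a,0,160,0,0,0),b]);cv2.imwrite("pics/v1.png",o)
```

```text
clock 2.35 pos [479.1 264.9 231.6] J [ 0.8   0.25 -0.18  0.   -1.13  0.42] w 70.4
dist 3.9 rot 0.06
{"translation": [[-1.4, -0.6, 3.6]] , "dr": [[0.0, 0.0, 0.1]] }
resid [-0.   -0.02 -0.05] 0.06
```

View pics/v1.png

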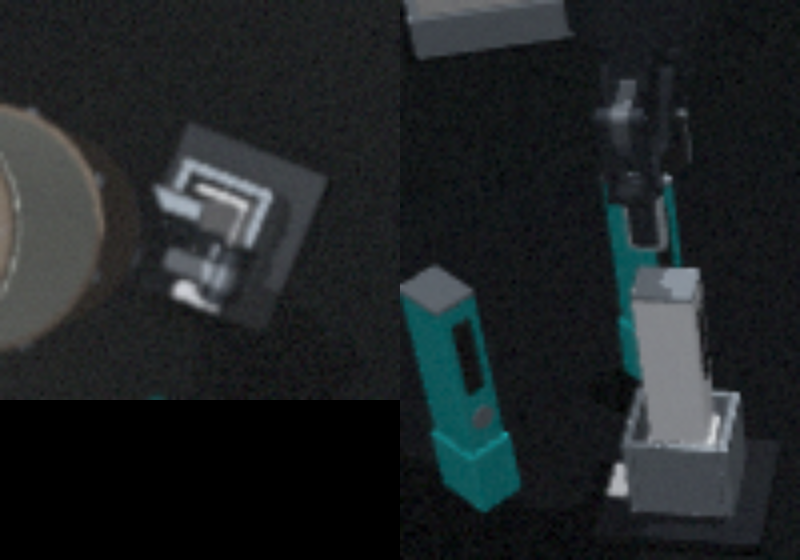

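Run:
```python
from plan import *
for c in CI: print(c,proj(c,[[479,265,231],[478,266,182],[478,266,182+100]]))
```

```text
side [[254.50395736 112.66062246]
 [256.06020029 129.30160785]
 [251.70666652  93.72303958]]
top [[206.8522409  235.76246886]
 [211.67013283 236.14701853]
 [200.09620682 236.35295803]]
```

View pics/s1.png

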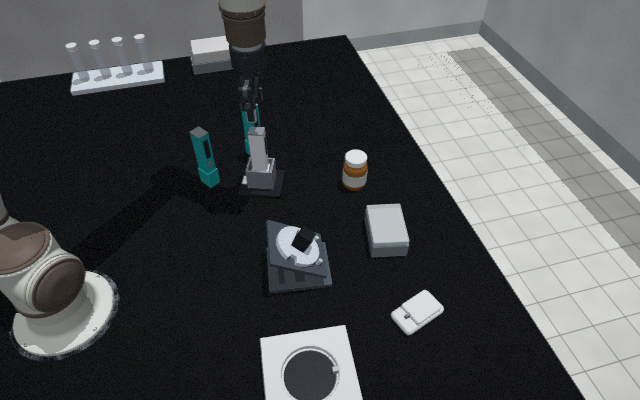

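View pics/t1.png

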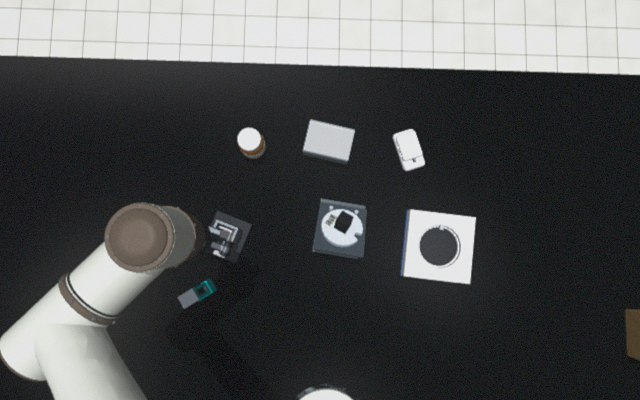

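Emit:
send_rows(translation=[[-0.5,0,20],[0,0,21],[0,0,21],[0,0,21],[0,0,20]], dr=[[0,0,0],[0,0,0],[0,0,0],[0,0,0],[0,0,0]], grip=[70,70,70,70,70])

```text
clock: 3.08
position: [477.6, 266.7, 127.8]
ee_rot: [0.985, -0.173, 0.0, -0.0]
contact_force: [0.6, -0.4, 0.7]
gripper_width: 69.8
```

Emit:
send_rows(translation=[[0,0,0],[0,0,0],[0,0,0],[0,0,0],[0,0,0]], dr=[[0,0,0],[0,0,0],[0,0,0],[0,0,0],[0,0,0]], grip=[40,20,20,20,20])

```text
clock: 3.7
position: [478.5, 266.8, 129.5]
ee_rot: [0.985, -0.173, 0.001, -0.001]
contact_force: [-0.8, 2.3, 4.8]
gripper_width: 29.1
```

Emit:
send_rows(translation=[[0,0,-10],[0,0,-30],[0,0,-40],[0,0,-50],[0,0,-50]], dr=[[0,0,0],[0,0,0],[0,0,0],[0,0,0],[0,0,0]], grip=[20,20,20,20,20])

```text
clock: 4.32
position: [477.2, 265.5, 309.5]
ee_rot: [0.985, -0.173, -0.001, 0.001]
contact_force: [0.7, 1.2, -1.4]
gripper_width: 29.4
```

Run:
```python
from plan import *
s,p,r=state();print(s["clock"],p,s["joint_vel"].round(3),s["contact_force"],s["gripper_width"])
im2=arm.get_image("side")[:,:,::-1].copy();im=arm.get_image("top")[:,:,::-1].copy();cv2.imwrite("pics/s2.png",im2);cv2.imwrite("pics/t2.png",im)
def wand(o=0):
    w=lambda P:r.apply(np.atleast_2d(P)*[1,1,-1]+[0,0,116])+p  # wand z = -tool z ; nose 116 ahead of tcp
    return [(w(boxpts(-19,19,-15,15,170)),(255,255,0)),(w(boxpts(-22,22,-17,17,0)),(0,255,0)),(w(boxpts(-22,22,-17,17,50)),(0,255,0))]
overlay("side",im2,wand(),(190,20,130,180),3,"pics/o1.png")
overlay("top",im,wand(),(150,180,130,100),3,"pics/o2.png")
a,b=cv2.imread("pics/o1.png"),cv2.imread("pics/o2.png");cv2.imwrite("pics/v2.png",np.hstack([a,cv2.copyMakeBorder(b,0,240,0,0,0)]))
```

```text
4.325 [477.19774288 265.47034382 309.50084056] [-0.001 -0.216  0.72  -0.002 -0.927 -0.002] [ 0.65877743  1.19599381 -1.35923371] 29.416748084932927
```

View pics/v2.png

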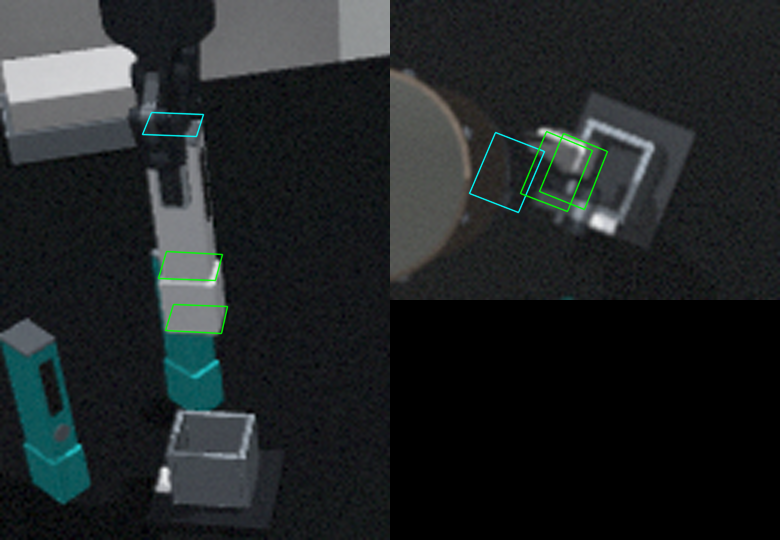

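```bash
cat >> plan.py <<'E'
LAB=np.array([522.7,1.5,79.]);N=restM(-.155)[:,2]
def tilt(r): # minimal rotation bringing tool z to -N
    z=r.as_matrix()[:,2];v=np.cross(z,-N);a=np.arctan2(np.linalg.norm(v),z@-N)
    return R.from_rotvec(v/max(np.linalg.norm(v),1e-12)*a)*r
E
python3 - <<'E'
from plan import *
s,p,r=state()
plan(LAB+230*N,tilt(down(-20)),15)
E
```

```text
clock 4.42 pos [480.  267.1 315. ] J [ 0.8   0.2  -0.04  0.   -1.31  0.42] w 29.5
dist 325.7 rot 30.51
{"translation": [[16.2, 14.2, 2.4], [16.3, 14.2, 2.0], [16.4, 14.2, 1.5], [16.4, 14.2, 1.0], [16.4, 14.2, 0.5]] , "dr": [[-0.4, -2.0, 0.0], [-0.4, -2.0, 0.0], [-0.4, -2.0, 0.0], [-0.4, -2.0, 0.0], [-0.4, -2.0, 0.0]] }
{"translation": [[16.4, 14.2, 0.1], [16.5, 14.2, -0.4], [16.4, 14.2, -0.9], [16.4, 14.2, -1.3], [16.3, 14.2, -1.8]] , "dr": [[-0.4, -2.0, 0.0], [-0.4, -2.0, 0.0], [-0.4, -2.0, 0.0], [-0.4, -2.0, 0.0], [-0.4, -2.0, 0.0]] }
{"translation": [[16.2, 14.2, -2.3], [16.2, 14.2, -2.8], [16.0, 14.3, -3.2], [16.0, 14.3, -3.7], [15.8, 14.3, -4.1]] , "dr": [[-0.4, -2.0, 0.0], [-0.4, -2.0, 0.0], [-0.4, -2.0, 0.0], [-0.4, -2.0, 0.0], [-0.4, -2.0, 0.0]] }
resid [ 0.01 -0.02 -0.04] 0.4
```

Emit:
send_rows(translation=[[16,14,2],[16.5,14,2],[16.5,14,1.5],[16.5,14,1],[16.5,14,0.5]], dr=[[-0.4,-2,0],[-0.4,-2,0],[-0.4,-2,0],[-0.4,-2,0],[-0.4,-2,0]], grip=[20,20,20,20,20])

```text
clock: 5.05
position: [530.1, 171.5, 295.5]
ee_rot: [0.981, -0.173, -0.091, 0.003]
contact_force: [-0.1, -0.4, -1.8]
gripper_width: 29.5
```

Emit:
send_rows(translation=[[16.5,14,0],[16.5,14,-0.5],[16.5,14,-1],[16.5,14,-1.5],[16.5,14,-2]], dr=[[-0.4,-2,0],[-0.4,-2,0],[-0.4,-2,0],[-0.4,-2,0],[-0.4,-2,0]], grip=[20,20,20,20,20])

```text
clock: 5.68
position: [583.2, 77.9, 283.7]
ee_rot: [0.969, -0.171, -0.179, 0.004]
contact_force: [-0.4, 0.2, -1.8]
gripper_width: 29.1
```

Emit:
send_rows(translation=[[16,14,-2.5],[16,14,-3],[16,14,-3],[16,14,-3.5],[16,14,-4]], dr=[[-0.4,-2,0],[-0.4,-2,0],[-0.4,-2,0],[-0.4,-2,0],[-0.4,-2,0]], grip=[20,20,20,20,20])

```text
clock: 6.3
position: [635.6, -15.2, 271.2]
ee_rot: [0.95, -0.167, -0.265, 0.006]
contact_force: [0.6, -0.1, -0.9]
gripper_width: 29.5
```

Run:
```python
from plan import *
s,p,r=state();print(s["joint_vel"].round(3))
plan(LAB+176*N,tilt(r),5)
```

```text
[-0.241  0.353  0.487  0.009 -0.439  0.193]
clock 6.3 pos [635.6 -15.2 271.2] J [ 0.15  0.68  0.57 -0.17 -1.97  1.04] w 29.5
dist 47.6 rot 0.78
{"translation": [[-0.4, 0.2, 9.5], [-0.4, 0.3, 9.5], [-0.4, 0.3, 9.5], [-0.4, 0.2, 9.5], [-0.4, 0.3, 9.5]] , "dr": [[0.1, 0.1, 0.0], [0.1, 0.1, 0.0], [0.1, 0.1, 0.0], [0.1, 0.1, 0.0], [0.1, 0.1, 0.0]] }
resid [0.05 0.02 0.  ] 0.34
```

Emit:
send_rows(translation=[[0,0,12],[0,0,12],[0,0,10],[0,0,8],[0,0,5]], dr=[[0,0,0],[0,0,0],[0,0,0],[0,0,0],[0,0,0]], grip=[20,20,20,20,20])

```text
clock: 6.92
position: [611.6, -10.9, 231.7]
ee_rot: [0.95, -0.167, -0.264, 0.006]
contact_force: [0.8, -0.3, -1.7]
gripper_width: 29.5
```

Run:
```python
from plan import *
im2=arm.get_image("side")[:,:,::-1].copy();im=arm.get_image("top")[:,:,::-1].copy();cv2.imwrite("pics/s3.png",im2);cv2.imwrite("pics/t3.png",im)
s,p,r=state()
plan(LAB+176*N,tilt(r),1)
w=lambda P:r.apply(np.atleast_2d(P)*[1,1,-1]+[0,0,116])+p
it=[(w(boxpts(-19,19,-15,15,170)),(255,255,0)),(w(boxpts(-22,22,-17,17,0)),(0,255,0)),(w(boxpts(-22,22,-17,17,50)),(0,255,0)),(w([[0,0,0],[0,0,-60]]),(0,0,255))]
print("label in wand",r.inv().apply(LAB-p)-[0,0,116])
overlay("side",im2,it,(240,100,130,180),3,"pics/o1.png")
overlay("top",im,it,(270,180,130,100),3,"pics/o2.png")
a,b=cv2.imread("pics/o1.png"),cv2.imread("pics/o2.png");cv2.imwrite("pics/v3.png",np.hstack([a,cv2.copyMakeBorder(b,0,240,0,0,0)]))
```

```text
clock 7.03 pos [611.5 -10.9 231.8] J [ 0.16  0.65  0.42 -0.16 -1.85  1.05] w 29.2
dist 2.3 rot 0.64
{"translation": [[-1.0, 1.7, 1.2]] , "dr": [[0.2, 0.6, 0.0]] }
resid [-0.04 -0.02  0.01] 0.05
label in wand [ 0.85423816  0.9177518  61.18191197]
```

View pics/v3.png

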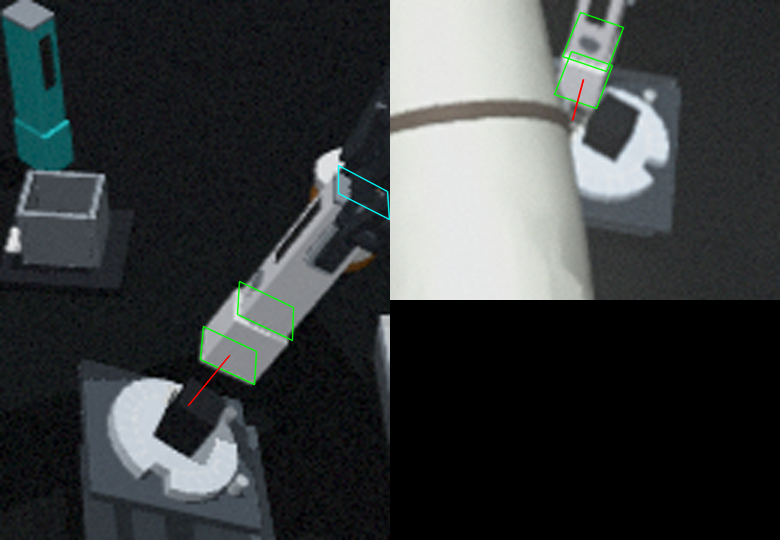

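Emit:
send_rows(translation=[[0,0,0],[0,0,0],[0,0,0],[0,0,0],[0,0,0]], dr=[[0,0,0],[0,0,0],[0,0,0],[0,0,0],[0,0,0]], grip=[20,20,20,20,20])

```text
clock: 7.65
position: [611.9, -11.0, 232.1]
ee_rot: [0.95, -0.167, -0.264, 0.006]
contact_force: [-0.7, -0.4, -1.9]
gripper_width: 29.3
```

Emit:
send_rows(translation=[[0,0,0],[0,0,0],[0,0,0],[0,0,0],[0,0,0]], dr=[[0,0,0],[0,0,0],[0,0,0],[0,0,0],[0,0,0]], grip=[20,20,20,20,20])

```text
clock: 8.28
position: [611.9, -11.0, 232.0]
ee_rot: [0.95, -0.167, -0.264, 0.006]
contact_force: [0.1, 0.9, -1.9]
gripper_width: 29.3
```

Emit:
send_rows(translation=[[0,0,0],[0,0,0],[0,0,0],[0,0,0],[0,0,0]], dr=[[0,0,0],[0,0,0],[0,0,0],[0,0,0],[0,0,0]], grip=[20,20,20,20,20])

```text
clock: 8.9
position: [611.9, -11.0, 232.1]
ee_rot: [0.95, -0.167, -0.264, 0.006]
contact_force: [-0.5, 0.9, -1.5]
gripper_width: 29.6
```

Emit:
send_rows(translation=[[0,0,0],[0,0,0],[0,0,0],[0,0,0],[0,0,0]], dr=[[0,0,0],[0,0,0],[0,0,0],[0,0,0],[0,0,0]], grip=[20,20,20,20,20])

```text
clock: 9.52
position: [611.9, -11.0, 232.1]
ee_rot: [0.95, -0.167, -0.264, 0.006]
contact_force: [-0.2, 0.4, -1.7]
gripper_width: 29.4
```

Run:
```python
from plan import *
from fitc import *
s,p,r=state();print(s["joint_vel"].round(3),"label in wand",r.inv().apply(LAB-p)-[0,0,116])
plan(LAB+232*N,r,5)
```

```text
[ 0.     0.    -0.002  0.001 -0.     0.   ] label in wand [ 0.59408039  0.92907119 61.59674244]
clock 9.53 pos [611.9 -11.  232.1] J [ 0.16  0.65  0.42 -0.16 -1.85  1.05] w 29.4
dist 54.4 rot 0.0
{"translation": [[-0.3, 0.4, -10.9], [-0.4, 0.3, -10.9], [-0.3, 0.4, -10.8], [-0.3, 0.4, -10.9], [-0.4, 0.4, -10.9]] , "dr": [[0.0, 0.0, 0.0], [0.0, 0.0, 0.0], [0.0, 0.0, 0.0], [0.0, 0.0, 0.0], [0.0, 0.0, 0.0]] }
resid [-0.03 -0.03  0.03] 0.0
```

Emit:
send_rows(translation=[[0,0,-8],[0,0,-12],[0,0,-12],[0,0,-12],[0,0,-12]], dr=[[0,0,0],[0,0,0],[0,0,0],[0,0,0],[0,0,0]], grip=[20,20,20,20,20])

```text
clock: 10.15
position: [640.7, -15.5, 281.4]
ee_rot: [0.95, -0.167, -0.263, 0.006]
contact_force: [-0.1, 0.5, -1.9]
gripper_width: 29.4
```

Run:
```python
from plan import *
plan(np.array([477.7,265.7,290]),down(-20),15)
```

```text
clock 10.15 pos [640.7 -15.5 281.4] J [ 0.15  0.68  0.6  -0.17 -2.    1.04] w 29.4
dist 325.2 rot 30.52
{"translation": [[-15.1, -14.2, 6.4], [-15.2, -14.2, 6.0], [-15.5, -14.1, 5.5], [-15.7, -14.1, 5.1], [-15.8, -14.1, 4.6]] , "dr": [[0.4, 2.0, 0.0], [0.4, 2.0, 0.0], [0.4, 2.0, 0.0], [0.4, 2.0, 0.0], [0.4, 2.0, 0.0]] }
{"translation": [[-16.0, -14.0, 4.2], [-16.1, -14.0, 3.7], [-16.2, -14.0, 3.2], [-16.4, -14.0, 2.8], [-16.4, -13.9, 2.3]] , "dr": [[0.4, 2.0, 0.0], [0.4, 2.0, 0.0], [0.4, 2.0, 0.0], [0.4, 2.0, 0.0], [0.4, 2.0, 0.0]] }
{"translation": [[-16.5, -14.0, 1.8], [-16.6, -13.9, 1.4], [-16.6, -13.9, 0.8], [-16.6, -13.9, 0.4], [-16.7, -13.9, -0.1]] , "dr": [[0.4, 2.0, 0.0], [0.4, 2.0, 0.0], [0.4, 2.0, 0.0], [0.4, 2.0, 0.0], [0.4, 2.0, 0.0]] }
resid [-0.05 -0.    0.02] 0.08
```

Emit:
send_rows(translation=[[-15,-14,6.5],[-15,-14,6],[-15.5,-14,5.5],[-15.5,-14,5],[-16,-14,4.5]], dr=[[0.4,2,0],[0.4,2,0],[0.4,2,0],[0.4,2,0],[0.4,2,0]], grip=[20,20,20,20,20])

```text
clock: 10.78
position: [585.9, 78.2, 284.2]
ee_rot: [0.97, -0.171, -0.176, 0.004]
contact_force: [1.0, 0.3, -2.6]
gripper_width: 29.7
```

Emit:
send_rows(translation=[[-16,-14,4],[-16,-14,3.5],[-16,-14,3],[-16.5,-14,3],[-16.5,-14,2]], dr=[[0.4,2,0],[0.4,2,0],[0.4,2,0],[0.4,2,0],[0.4,2,0]], grip=[20,20,20,20,20])

```text
clock: 11.4
position: [531.7, 172.0, 287.9]
ee_rot: [0.981, -0.173, -0.088, 0.002]
contact_force: [-0.1, 0.1, -1.9]
gripper_width: 29.3
```

Emit:
send_rows(translation=[[-16.5,-14,2],[-16.5,-14,1.5],[-16.5,-14,1],[-16.5,-14,0.5],[-16.5,-14,0]], dr=[[0.4,2,0],[0.4,2,0],[0.4,2,0],[0.4,2,0],[0.4,2,0]], grip=[20,20,20,20,20])

```text
clock: 12.02
position: [477.7, 266.0, 290.2]
ee_rot: [0.985, -0.173, 0.001, -0.0]
contact_force: [0.1, -0.5, -1.2]
gripper_width: 29.3
```

Emit:
send_rows(translation=[[0,0,0],[0,0,0],[0,0,0],[0,0,0],[0,0,0]], dr=[[0,0,0],[0,0,0],[0,0,0],[0,0,0],[0,0,0]], grip=[20,20,20,20,20])

```text
clock: 12.65
position: [478.1, 265.0, 288.9]
ee_rot: [0.985, -0.174, -0.0, 0.0]
contact_force: [-0.2, -0.3, -2.0]
gripper_width: 29.1
```

Run:
```python
from plan import *
plan(np.array([477.7,265.7,222]),down(-20),5)
im2=arm.get_image("side")[:,:,::-1].copy();im=arm.get_image("top")[:,:,::-1].copy();s,p,r=state()
w=lambda P:r.apply(np.atleast_2d(P)*[1,1,-1]+[0,0,116])+p
it=[(w(boxpts(-19,19,-15,15,170)),(255,255,0)),(w(boxpts(-22,22,-17,17,0)),(0,255,0)),(w(boxpts(-22,22,-17,17,50)),(0,255,0))]
overlay("side",im2,it,(190,20,130,180),3,"pics/o1.png")
overlay("top",im,it,(150,180,130,100),3,"pics/o2.png")
a,b=cv2.imread("pics/o1.png"),cv2.imread("pics/o2.png");cv2.imwrite("pics/v4.png",np.hstack([a,cv2.copyMakeBorder(b,0,240,0,0,0)]))
```

```text
clock 12.65 pos [478.1 265.  288.9] J [ 0.8   0.21 -0.09 -0.   -1.27  0.42] w 29.1
dist 66.9 rot 0.02
{"translation": [[-0.1, -0.1, 13.4], [-0.1, -0.1, 13.4], [-0.2, -0.1, 13.4], [-0.1, -0.1, 13.4], [-0.1, -0.1, 13.3]] , "dr": [[0.0, 0.0, 0.0], [0.0, 0.0, 0.0], [0.0, 0.0, 0.0], [0.0, 0.0, 0.0], [0.0, 0.0, 0.0]] }
resid [-0.   -0.02  0.04] 0.02
```

View pics/v4.png

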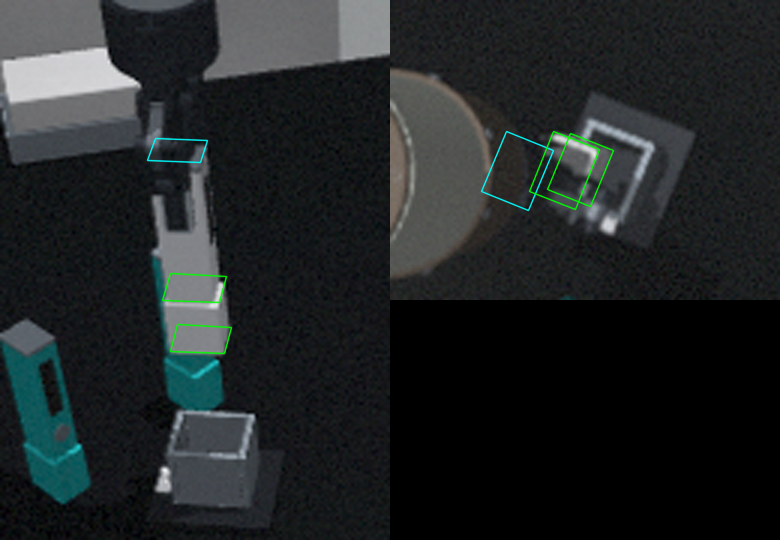

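Emit:
send_rows(translation=[[0,-0.5,18],[0,0,20],[0,0,20],[0,0,18],[0,0,14]], dr=[[0,0,0],[0,0,0],[0,0,0],[0,0,0],[0,0,0]], grip=[20,20,20,20,20])

```text
clock: 13.38
position: [478.0, 265.7, 198.2]
ee_rot: [0.985, -0.173, -0.0, 0.0]
contact_force: [-0.0, 0.3, -2.1]
gripper_width: 29.3
```

Emit:
send_rows(translation=[[0,0,0],[0,0,5],[0,0,5],[0,0,5],[0,0,5]], dr=[[0,0,0],[0,0,0],[0,0,0],[0,0,0],[0,0,0]], grip=[20,20,20,20,20])

```text
clock: 14.0
position: [478.1, 265.9, 178.8]
ee_rot: [0.985, -0.173, 0.0, -0.0]
contact_force: [0.5, 0.5, -1.7]
gripper_width: 29.3
```

Run:
```python
from plan import *
plan(np.array([477.7,265.7,131]),down(-20),5)
im2=arm.get_image("side")[:,:,::-1];im=arm.get_image("top")[:,:,::-1]
a=cv2.resize(im2[80:200,220:300],(400,600));b=cv2.resize(im[190:290,190:270],(400,500));cv2.imwrite("pics/v5.png",np.hstack([a,cv2.copyMakeBorder(b,0,100,0,0,0)]))
```

```text
clock 14.0 pos [478.1 265.9 178.8] J [ 0.8   0.3  -0.26  0.   -1.01  0.42] w 29.3
dist 47.8 rot 0.04
{"translation": [[-0.1, 0.1, 9.6], [0.0, 0.0, 9.5], [-0.1, 0.1, 9.6], [0.0, 0.0, 9.5], [-0.1, 0.1, 9.6]] , "dr": [[0.0, 0.0, 0.0], [0.0, 0.0, 0.0], [0.0, 0.0, 0.0], [0.0, 0.0, 0.0], [0.0, 0.0, 0.0]] }
resid [-0.02 -0.02 -0.01] 0.04
```

View pics/v5.png

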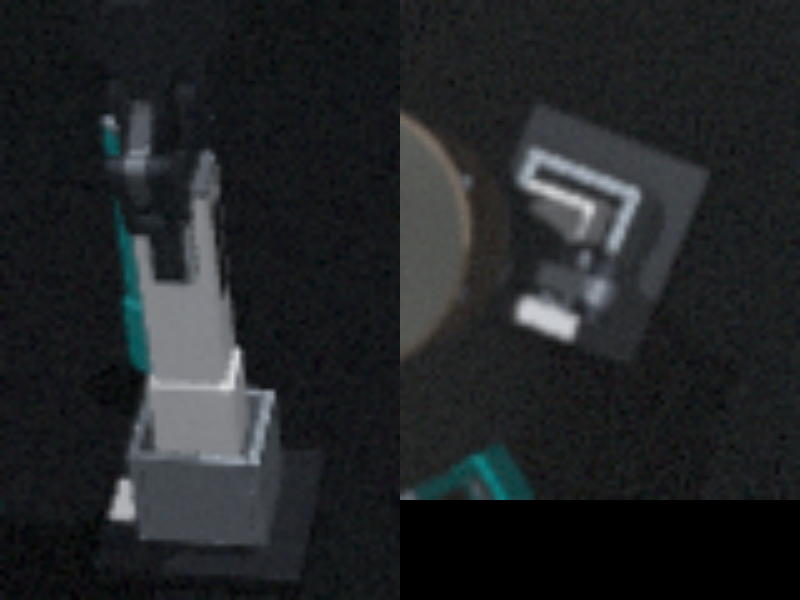

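Emit:
send_rows(translation=[[1,0,9],[0,0,10],[0,0,10],[0,0,10],[0,0,8]], dr=[[0,0,0],[0,0,0],[0,0,0],[0,0,0],[0,0,0]], grip=[20,20,20,20,20])

```text
clock: 14.72
position: [478.8, 265.4, 131.1]
ee_rot: [0.985, -0.173, -0.0, 0.0]
contact_force: [1.2, -0.2, -1.2]
gripper_width: 29.4
```

Emit:
send_rows(translation=[[0,0,1],[0,0,0.5],[0,0,0],[0,0,0],[0,0,0]], dr=[[0,0,0],[0,0,0],[0,0,0],[0,0,0],[0,0,0]], grip=[20,20,20,20,20])

```text
clock: 15.35
position: [479.0, 265.6, 130.7]
ee_rot: [0.985, -0.173, 0.0, -0.0]
contact_force: [0.2, -0.1, -2.6]
gripper_width: 29.5
```

Emit:
send_rows(translation=[[0,0,1],[0,0,0],[0,0,0],[0,0,0],[0,0,0]], dr=[[0,0,0],[0,0,0],[0,0,0],[0,0,0],[0,0,0]], grip=[20,20,36,60,70])

```text
clock: 15.98
position: [479.1, 265.6, 129.7]
ee_rot: [0.985, -0.173, 0.0, -0.0]
contact_force: [-1.0, 0.3, 0.3]
gripper_width: 69.6
```

Emit:
send_rows(translation=[[0,0,0],[0,0,0],[0,0,0],[0,0,0],[0,0,0]], dr=[[0,0,0],[0,0,0],[0,0,0],[0,0,0],[0,0,0]], grip=[70,70,70,70,70])

```text
clock: 16.6
position: [479.0, 265.5, 129.5]
ee_rot: [0.985, -0.173, 0.0, 0.0]
contact_force: [0.2, 0.8, -0.7]
gripper_width: 70.1
```

Emit:
send_rows(translation=[[0,0,-20],[0,0,-30],[0,0,-35],[0,0,-35],[0,0,-30]], dr=[[0,0,0],[0,0,0],[0,0,0],[0,0,0],[0,0,0]], grip=[70,70,70,70,70])

```text
clock: 17.23
position: [479.0, 265.5, 281.0]
ee_rot: [0.985, -0.173, 0.0, -0.0]
contact_force: [-0.5, -0.2, 0.2]
gripper_width: 70.0
```

Run:
```python
from plan import *
im2=arm.get_image("side")[:,:,::-1];im=arm.get_image("top")[:,:,::-1]
for c in CI: print([(np.round(q['xyz'],1),q['confidence']) for q in arm.place_of("wand",c)][:2])
a=cv2.resize(im2[80:200,220:300],(400,600));b=cv2.resize(im[190:290,190:270],(400,500));cv2.imwrite("pics/v6.png",np.hstack([a,cv2.copyMakeBorder(b,0,100,0,0,0)]))
from fitc import *
C=np.load("car.npy");print(C)
Rc=restM(-.155)@R.from_euler('z',C[3]+.01).as_matrix()   # carrier rot
# tool z=-Zc, tool x = carrier x
Rt=R.from_matrix(np.c_[Rc[:,0],-Rc[:,1],-Rc[:,2]])
np.save("Rt.npy",Rt.as_matrix())
ctr=np.array([C[0],C[1],C[2]+.7])
plan(ctr+(17+90)*Rc[:,2],Rt,20)
```

```text
[(array([478.5, 395.2,   2.5]), 0.86), (array([480.1, 263.6,   7.4]), 0.83)]
[(array([480.4, 268.2,  11.2]), 0.81), (array([ 3.441e+02,  3.193e+02, -3.000e-01]), 0.6)]
[ 5.02756548e+02 -2.41955081e+01  7.57291823e+01  1.16723813e+00
 -1.64686839e-01]
clock 17.43 pos [478.8 265.5 279.7] J [ 0.8   0.22 -0.1  -0.   -1.25  0.42] w 70.0
dist 327.0 rot 104.63
{"translation": [[8.7, 12.7, 5.5], [9.8, 11.8, 5.7], [10.9, 10.7, 5.9], [11.8, 9.6, 5.9], [12.7, 8.4, 6.1]] , "dr": [[-1.5, -0.8, 4.9], [-1.5, -0.8, 4.9], [-1.5, -0.8, 4.9], [-1.5, -0.8, 4.9], [-1.5, -0.8, 4.9]] }
{"translation": [[13.4, 7.1, 6.0], [14.0, 5.8, 6.1], [14.6, 4.4, 5.9], [15.0, 2.9, 5.9], [15.2, 1.6, 5.7]] , "dr": [[-1.5, -0.8, 4.9], [-1.5, -0.8, 4.9], [-1.5, -0.8, 4.9], [-1.5, -0.8, 4.9], [-1.5, -0.8, 4.9]] }
{"translation": [[15.4, 0.0, 5.5], [15.4, -1.3, 5.2], [15.3, -2.9, 5.0], [15.1, -4.2, 4.7], [14.7, -5.7, 4.4]] , "dr": [[-1.5, -0.8, 4.9], [-1.5, -0.8, 4.9], [-1.5, -0.8, 4.9], [-1.5, -0.8, 4.9], [-1.5, -0.8, 4.9]] }
{"translation": [[14.3, -7.0, 4.0], [13.6, -8.3, 3.6], [12.9, -9.5, 3.2], [12.1, -10.7, 2.7], [11.2, -11.7, 2.3]] , "dr": [[-1.5, -0.8, 4.9], [-1.5, -0.8, 4.9], [-1.5, -0.8, 4.9], [-1.5, -0.8, 4.9], [-1.5, -0.8, 4.9]] }
resid [-0.   -0.05 -0.  ] 0.9
```

View pics/v6.png

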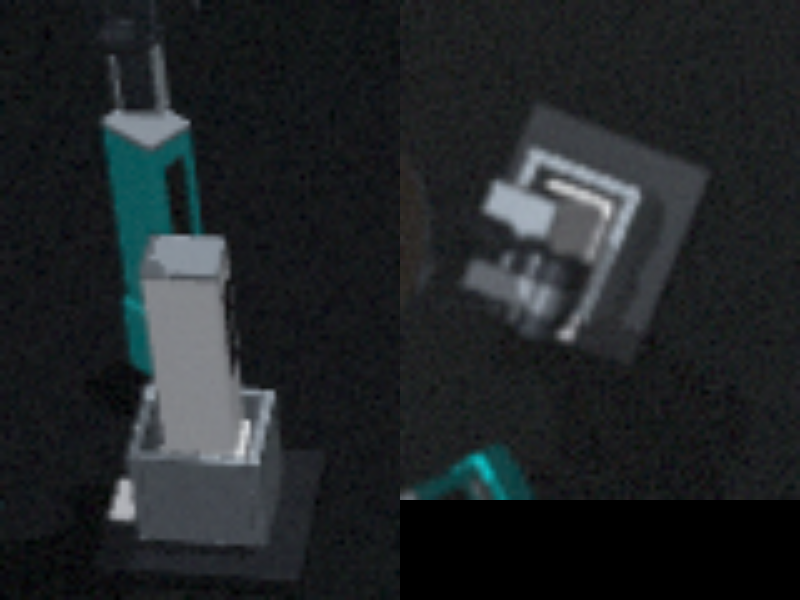

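Emit:
send_rows(translation=[[8.7,12.7,5.5],[9.8,11.8,5.7],[10.9,10.7,5.9],[11.8,9.6,5.9],[12.7,8.4,6.1]], dr=[[-1.5,-0.8,4.9],[-1.5,-0.8,4.9],[-1.5,-0.8,4.9],[-1.5,-0.8,4.9],[-1.5,-0.8,4.9]], grip=[65,65,65,65,65])

```text
clock: 18.05
position: [497.6, 190.2, 250.1]
ee_rot: [0.922, -0.379, -0.047, 0.06]
contact_force: [0.2, 0.2, 0.2]
gripper_width: 65.1
```

Emit:
send_rows(translation=[[13.4,7.1,6.0],[14.0,5.8,6.1],[14.6,4.4,5.9],[15.0,2.9,5.9],[15.2,1.6,5.7]], dr=[[-1.5,-0.8,4.9],[-1.5,-0.8,4.9],[-1.5,-0.8,4.9],[-1.5,-0.8,4.9],[-1.5,-0.8,4.9]], grip=[65,65,65,65,65])

```text
clock: 18.68
position: [516.7, 115.8, 222.6]
ee_rot: [0.813, -0.564, -0.09, 0.115]
contact_force: [0.4, 0.1, -0.5]
gripper_width: 64.7
```

Emit:
send_rows(translation=[[15.4,0.0,5.5],[15.4,-1.3,5.2],[15.3,-2.9,5.0],[15.1,-4.2,4.7],[14.7,-5.7,4.4]], dr=[[-1.5,-0.8,4.9],[-1.5,-0.8,4.9],[-1.5,-0.8,4.9],[-1.5,-0.8,4.9],[-1.5,-0.8,4.9]], grip=[65,65,65,65,65])

```text
clock: 19.3
position: [535.9, 41.4, 195.0]
ee_rot: [-0.662, 0.72, 0.128, -0.164]
contact_force: [0.2, -0.1, 0.1]
gripper_width: 65.2
```

Run:
```python
from plan import *
C=np.load("car.npy");Rt=R.from_matrix(np.load("Rt.npy"))
ctr=np.array([C[0],C[1],C[2]+.7])
plan(ctr-(17+90)*Rt.as_matrix()[:,2],Rt,5)
```

```text
clock 19.3 pos [535.9  41.4 195. ] J [ 0.32  0.49  0.05 -0.1  -1.54 -0.38] w 65.2
dist 80.7 rot 26.6
{"translation": [[14.1, -7.0, 3.6], [13.5, -8.3, 3.2], [12.7, -9.5, 2.8], [11.9, -10.7, 2.3], [11.0, -11.7, 1.8]] , "dr": [[-1.5, -0.9, 5.0], [-1.5, -0.9, 5.0], [-1.5, -0.9, 5.0], [-1.5, -0.9, 5.0], [-1.5, -0.9, 5.0]] }
resid [ 0.03 -0.06  0.04] 0.28
```

Emit:
send_rows(translation=[[14.0,-7.0,3.5],[13.5,-8.3,3],[12.7,-9.5,2.5],[11.9,-10.7,2],[11.0,-11.7,1.5]], dr=[[-1.5,-0.9,5],[-1.5,-0.9,5],[-1.5,-0.9,5],[-1.5,-0.9,5],[-1.5,-0.9,5]], grip=[65,65,65,65,65])

```text
clock: 19.92
position: [556.5, -32.2, 170.1]
ee_rot: [-0.473, 0.842, 0.162, -0.202]
contact_force: [1.3, 0.0, 0.6]
gripper_width: 65.0
```

Emit:
send_rows(translation=[[0,0,0],[0,0,8],[0,0,8],[0,0,8],[0,0,6]], dr=[[0,0,0],[0,0,0],[0,0,0],[0,0,0],[0,0,0]], grip=[65,65,65,65,65])

```text
clock: 20.55
position: [542.0, -28.9, 145.5]
ee_rot: [-0.475, 0.841, 0.161, -0.2]
contact_force: [0.4, 0.2, 0.5]
gripper_width: 65.3
```

Run:
```python
from plan import *
C=np.load("car.npy");Rt=R.from_matrix(np.load("Rt.npy"))
ctr=np.array([C[0],C[1],C[2]+.7])
plan(ctr-17*Rt.as_matrix()[:,2],Rt,5)
im2=arm.get_image("side")[:,:,::-1].copy();im=arm.get_image("top")[:,:,::-1].copy();cv2.imwrite("pics/s7.png",im2);cv2.imwrite("pics/t7.png",im)
s,p,r=state();print(s["joint_vel"].round(3))
T=lambda P:r.apply(np.atleast_2d(P))+p
M=Rt.as_matrix();kc=lambda h:[ctr+np.array(q)@np.c_[M[:,0],-M[:,1]].T-h*M[:,2] for q in[(-16,-16),(16,-16),(16,16),(-16,16)]]
it=[(T([[0,-32,0],[0,32,0]]),(0,0,255)),(T([[0,0,0],[0,0,60]]),(0,255,0)),(np.array(kc(50)),(255,255,0))]
overlay("side",im2,it,(250,170,100,130),4,"pics/o1.png")
overlay("top",im,it,(295,170,100,130),4,"pics/o2.png")
a,b=cv2.imread("pics/o1.png"),cv2.imread("pics/o2.png");cv2.imwrite("pics/v7.png",np.hstack([a,b]))
```

```text
clock 20.55 pos [542.  -28.9 145.5] J [ 0.15  0.59  0.09 -0.16 -1.56 -0.66] w 65.3
dist 62.6 rot 0.51
{"translation": [[0.3, -0.1, 12.5], [0.2, -0.2, 12.5], [0.3, -0.1, 12.5], [0.2, -0.2, 12.5], [0.2, -0.1, 12.6]] , "dr": [[0.0, 0.1, 0.1], [0.0, 0.1, 0.1], [0.0, 0.1, 0.1], [0.0, 0.1, 0.1], [0.0, 0.1, 0.1]] }
resid [-0.04  0.02 -0.02] 0.27
[-0.005 -0.001  0.024  0.006 -0.009 -0.001]
```

View pics/v7.png

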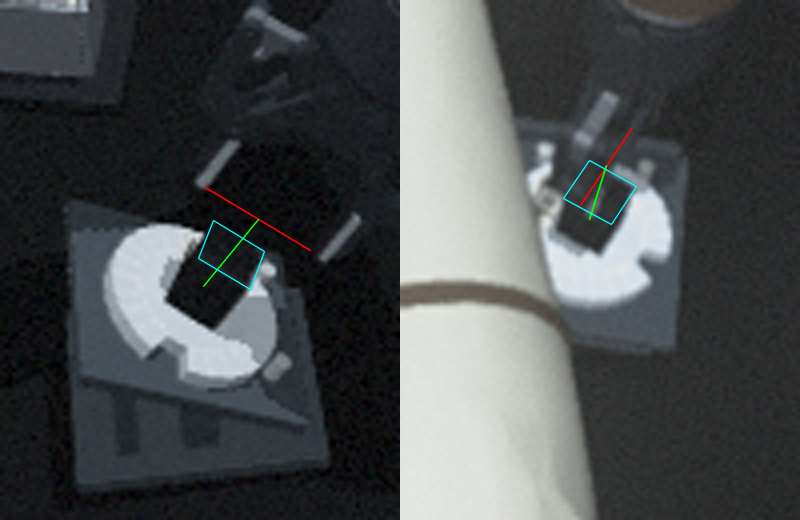

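Emit:
send_rows(translation=[[1,-0.5,13],[0,0,14],[0,0,14],[0,0,12],[0,0,8]], dr=[[0,0.2,0.4],[0,0,0],[0,0,0],[0,0,0],[0,0,0]], grip=[65,65,65,65,65])

```text
clock: 21.28
position: [511.8, -25.7, 92.1]
ee_rot: [-0.472, 0.843, 0.16, -0.203]
contact_force: [0.1, -1.9, 0.3]
gripper_width: 65.3
```

Emit:
send_rows(translation=[[0,0,0],[0,0,0],[0,0,0],[0,0,0],[0,0,0]], dr=[[0,0,0],[0,0,0],[0,0,0],[0,0,0],[0,0,0]], grip=[65,65,50,36,36])

```text
clock: 21.9
position: [512.5, -25.7, 93.0]
ee_rot: [-0.472, 0.843, 0.159, -0.202]
contact_force: [-0.1, -0.3, -0.4]
gripper_width: 36.2
```

Run:
```python
from plan import *
C=np.load("car.npy");Rt=R.from_matrix(np.load("Rt.npy"))
ctr=np.array([C[0],C[1],C[2]+.7])
plan(ctr-17*Rt.as_matrix()[:,2],Rt,1)
im2=arm.get_image("side")[:,:,::-1].copy();im=arm.get_image("top")[:,:,::-1].copy()
a=cv2.resize(im2[180:300,250:350],None,fx=4,fy=4);b=cv2.resize(im[180:300,295:395],None,fx=4,fy=4);cv2.imwrite("pics/v8.png",np.hstack([a,b]))
```

```text
clock 21.9 pos [512.5 -25.7  93. ] J [ 0.17  0.6  -0.04 -0.16 -1.42 -0.65] w 36.2
dist 2.3 rot 0.18
{"translation": [[0.1, 0.3, 2.3]] , "dr": [[-0.1, 0.1, 0.0]] }
resid [-0.01  0.03  0.04] 0.05
```

View pics/v8.png

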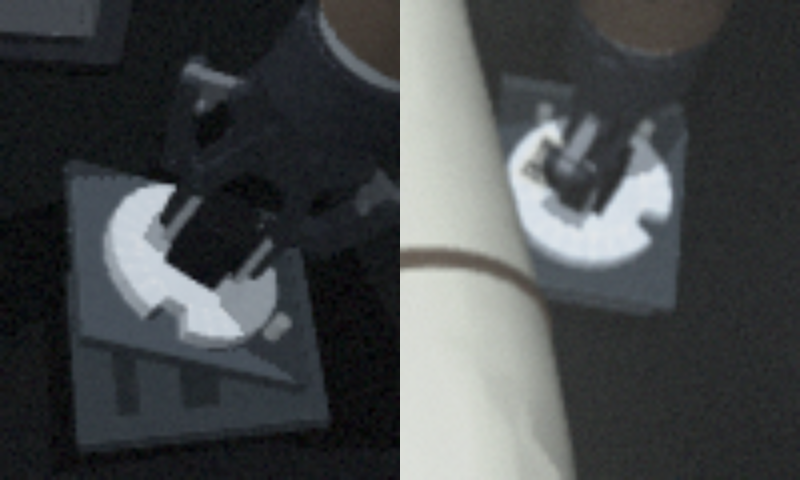

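Emit:
send_rows(translation=[[0,0,1.5],[0,0,0],[0,0,0],[0,0,0],[0,0,0]], dr=[[0,0,0],[0,0,0],[0,0,0],[0,0,0],[0,0,0]], grip=[36,22,22,22,22])

```text
clock: 22.62
position: [512.0, -25.5, 91.5]
ee_rot: [-0.472, 0.843, 0.159, -0.202]
contact_force: [1.8, 0.5, -2.1]
gripper_width: 31.1
```

Run:
```python
from plan import *
C=np.load("car.npy");Rt=R.from_matrix(np.load("Rt.npy"))
ctr=np.array([C[0],C[1],C[2]+.7])
plan(ctr-17*Rt.as_matrix()[:,2],Rt,1);s,p,r=state();print(s["contact_force"],s["wrist_torque"])
```

```text
clock 22.62 pos [512.  -25.5  91.5] J [ 0.17  0.6  -0.05 -0.16 -1.42 -0.65] w 31.1
dist 0.9 rot 0.21
{"translation": [[0.3, 0.5, 0.7]] , "dr": [[-0.2, 0.1, 0.0]] }
resid [0.   0.04 0.  ] 0.05
[ 1.76779892  0.47434218 -2.05988286] [-0.12403588 -1.56400243 -0.13353574]
```

Gripped at 31 mm. Lift it along the normal.

Emit:
send_rows(translation=[[0,0,-8],[0,0,-15],[0,0,-20],[0,0,-25],[0,0,-25]], dr=[[0,0,0],[0,0,0],[0,0,0],[0,0,0],[0,0,0]], grip=[22,22,22,22,22])

```text
clock: 23.25
position: [558.0, -33.0, 173.7]
ee_rot: [-0.472, 0.843, 0.159, -0.202]
contact_force: [-0.5, -0.3, -3.6]
gripper_width: 31.4
```

Run:
```python
from plan import *
# target: level above well; carrier x=-5.67deg, tool x= carrier x
W=np.array([463.9,-282.1,22]);
s,p,r=state()
Rl=down(-5.67); print("rot to", np.degrees((r.inv()*Rl).as_rotvec()))
# stage A: level in place, yaw as is
Rx=R.from_matrix(np.load("Rt.npy")); x=r.as_matrix()[:,0];yaw=np.degrees(np.arctan2(x[1],x[0]));print("yaw",yaw)
plan(np.array([540,-60,230]),down(yaw-3),10)
```

```text
rot to [  28.88878897   20.53531031 -112.76412272]
yaw -118.7362887523439
clock 23.25 pos [558.  -33.  173.7] J [ 0.15  0.59  0.16 -0.15 -1.64 -0.67] w 31.4
dist 65.0 rot 29.82
{"translation": [[4.2, 2.6, -4.2], [4.2, 2.3, -4.4], [4.1, 2.1, -4.6], [4.0, 1.9, -4.8], [3.9, 1.7, -4.9]] , "dr": [[2.8, -1.1, 0.0], [2.8, -1.1, 0.0], [2.8, -1.1, 0.0], [2.8, -1.1, 0.0], [2.8, -1.1, 0.0]] }
{"translation": [[3.8, 1.4, -5.1], [3.7, 1.1, -5.2], [3.5, 0.9, -5.3], [3.5, 0.7, -5.5], [3.4, 0.3, -5.5]] , "dr": [[2.8, -1.1, 0.0], [2.8, -1.1, 0.0], [2.8, -1.1, 0.0], [2.8, -1.1, 0.0], [2.8, -1.1, 0.0]] }
resid [ 0.04  0.01 -0.02] 0.71
```

Emit:
send_rows(translation=[[4.2,2.6,-4.2],[4.2,2.3,-4.4],[4.1,2.1,-4.6],[4,1.9,-4.8],[3.9,1.7,-4.9]], dr=[[2.8,-1.1,0],[2.8,-1.1,0],[2.8,-1.1,0],[2.8,-1.1,0],[2.8,-1.1,0]], grip=[22,22,22,22,22])

```text
clock: 23.88
position: [548.3, -46.5, 201.5]
ee_rot: [-0.485, 0.865, 0.077, -0.102]
contact_force: [-0.3, -0.4, -1.8]
gripper_width: 31.1
```

Emit:
send_rows(translation=[[3.8,1.4,-5.1],[3.7,1.1,-5.2],[3.5,0.9,-5.3],[3.5,0.7,-5.5],[3.4,0.3,-5.5]], dr=[[2.8,-1.1,0],[2.8,-1.1,0],[2.8,-1.1,0],[2.8,-1.1,0],[2.8,-1.1,0]], grip=[22,22,22,22,22])

```text
clock: 24.5
position: [538.9, -60.1, 229.5]
ee_rot: [-0.49, 0.872, -0.005, -0.001]
contact_force: [-0.1, 0.4, -2.1]
gripper_width: 31.2
```

Run:
```python
from plan import *
plan(np.array([463.9,-282.1,130]),down(-5.67),20)
```

```text
clock 24.5 pos [538.9 -60.1 229.5] J [ 0.19  0.24 -0.21  0.01 -1.12 -0.75] w 31.2
dist 254.6 rot 115.68
{"translation": [[11.4, -2.5, 5.1], [11.6, -1.4, 5.0], [11.7, -0.2, 5.1], [11.6, 1.0, 5.1], [11.5, 2.2, 5.1]] , "dr": [[0.0, 0.0, -5.8], [0.0, 0.0, -5.8], [0.0, 0.0, -5.8], [0.0, 0.0, -5.8], [0.0, 0.0, -5.8]] }
{"translation": [[11.2, 3.3, 5.0], [10.8, 4.4, 5.1], [10.3, 5.5, 5.1], [9.7, 6.5, 5.1], [9.0, 7.4, 5.0]] , "dr": [[0.0, 0.0, -5.8], [0.0, 0.0, -5.8], [0.0, 0.0, -5.8], [0.0, 0.0, -5.8], [0.0, 0.0, -5.8]] }
{"translation": [[8.1, 8.3, 5.1], [7.3, 9.2, 5.1], [6.4, 9.8, 5.1], [5.3, 10.4, 5.0], [4.3, 10.8, 5.1]] , "dr": [[0.0, 0.0, -5.8], [0.0, 0.0, -5.8], [0.0, 0.0, -5.8], [0.0, 0.0, -5.8], [0.0, 0.0, -5.8]] }
{"translation": [[3.1, 11.3, 5.1], [2.0, 11.5, 5.1], [0.8, 11.6, 5.0], [-0.4, 11.7, 5.1], [-1.6, 11.6, 5.1]] , "dr": [[0.0, 0.0, -5.8], [0.0, 0.0, -5.8], [0.0, 0.0, -5.8], [0.0, 0.0, -5.8], [0.0, 0.0, -5.8]] }
resid [-0.05 -0.03 -0.02] 0.68
```

Emit:
send_rows(translation=[[11.4,-2.5,5],[11.6,-1.4,5],[11.7,-0.2,5],[11.6,1,5],[11.5,2.2,5]], dr=[[0,0,-5.8],[0,0,-5.8],[0,0,-5.8],[0,0,-5.8],[0,0,-5.8]], grip=[22,22,22,22,22])

```text
clock: 25.12
position: [520.0, -115.8, 204.6]
ee_rot: [-0.694, 0.72, -0.004, -0.003]
contact_force: [-0.3, 0.0, -2.4]
gripper_width: 31.6
```

Emit:
send_rows(translation=[[11.2,3.3,5],[10.8,4.4,5],[10.3,5.5,5],[9.7,6.5,5],[9,7.4,5]], dr=[[0,0,-5.8],[0,0,-5.8],[0,0,-5.8],[0,0,-5.8],[0,0,-5.8]], grip=[22,22,22,22,22])

```text
clock: 25.75
position: [501.4, -171.3, 180.1]
ee_rot: [0.852, -0.524, 0.003, 0.004]
contact_force: [0.0, -0.1, -2.3]
gripper_width: 31.3
```

Emit:
send_rows(translation=[[8.1,8.3,5],[7.3,9.2,5],[6.4,9.8,5],[5.3,10.4,5],[4.3,10.8,5]], dr=[[0,0,-5.8],[0,0,-5.8],[0,0,-5.8],[0,0,-5.8],[0,0,-5.8]], grip=[22,22,22,22,22])

```text
clock: 26.38
position: [482.7, -226.7, 155.6]
ee_rot: [0.956, -0.294, 0.002, 0.004]
contact_force: [0.6, 0.4, -3.3]
gripper_width: 31.4
```

Emit:
send_rows(translation=[[3.1,11.3,5],[2,11.5,5],[0.8,11.6,5],[-0.4,11.7,5],[-1.6,11.6,5]], dr=[[0,0,-5.8],[0,0,-5.8],[0,0,-5.8],[0,0,-5.8],[0,0,-5.3]], grip=[22,22,22,22,22])

```text
clock: 27.0
position: [464.1, -282.3, 131.1]
ee_rot: [0.999, -0.049, 0.001, 0.005]
contact_force: [1.2, 1.0, -1.9]
gripper_width: 31.7
```

Emit:
send_rows(translation=[[0,0,5],[0,0,5],[0,0,5],[0,0,0],[0,0,0]], dr=[[0,0,0],[0,0,0],[0,0,0],[0,0,0],[0,0,0]], grip=[22,22,22,22,22])

```text
clock: 27.62
position: [464.7, -281.8, 115.6]
ee_rot: [0.999, -0.051, 0.002, 0.005]
contact_force: [0.7, -0.2, -2.2]
gripper_width: 31.4
```

```bash
cat > chk.py <<'E'
from plan import *
from fitc import outline,kn,lab
import sys
W=np.array([463.9,-282.1])
tz=float(sys.argv[1]); hgt=float(sys.argv[2]) # hgt: TCP above underside
plan(np.array([W[0],W[1],tz]),down(-5.67),5)
im2=arm.get_image("side")[:,:,::-1].copy();im=arm.get_image("top")[:,:,::-1].copy()
s,p,r=state()
T=lambda P:r.apply((np.atleast_2d(P)-[0,0,hgt])*[1,-1,-1])+p
rd=pose([W[0],W[1],-.099])
it=[(T(outline(10)),(0,0,255)),(T(outline(0)),(255,255,0)),(rd(circ(54.5,34)),(0,255,0)),(rd([[43.5,4.5,34],[43.5,-4.5,34],[54.5,-4.5,34],[54.5,4.5,34]]),(255,0,255)),(T(lab),(0,255,255))]
n=sys.argv[3]
overlay("side",im2,it,(245,270,130,130),3,"pics/o1.png");overlay("top",im,it,(375,180,130,130),3,"pics/o2.png")
a,b=cv2.imread("pics/o1.png"),cv2.imread("pics/o2.png")
cv2.imwrite(f"pics/{n}.png",np.hstack([a,b]));cv2.imwrite(f"pics/{n}_s.png",im2);cv2.imwrite(f"pics/{n}_t.png",im)
a=cv2.resize(im2[270:400,245:375],None,fx=3,fy=3,interpolation=cv2.INTER_CUBIC);b=cv2.resize(im[180:310,375:505],None,fx=3,fy=3,interpolation=cv2.INTER_CUBIC);cv2.imwrite(f"pics/{n}_r.png",np.hstack([a,b]))
E
python3 chk.py 62 18 v9
```

```text
clock 27.62 pos [ 464.7 -281.8  115.6] J [-0.24  0.36 -0.36  0.01 -0.85  1.7 ] w 31.4
dist 53.6 rot 0.6
{"translation": [[-0.2, 0.0, 10.7], [-0.2, 0.0, 10.7], [-0.2, 0.0, 10.8], [-0.1, 0.0, 10.7], [-0.2, 0.1, 10.7]] , "dr": [[0.1, 0.0, 0.0], [0.1, 0.0, 0.0], [0.1, 0.0, 0.0], [0.1, 0.0, 0.0], [0.1, 0.0, 0.0]] }
resid [ 0.03 -0.03  0.02] 0.25
```

View pics/v9.png

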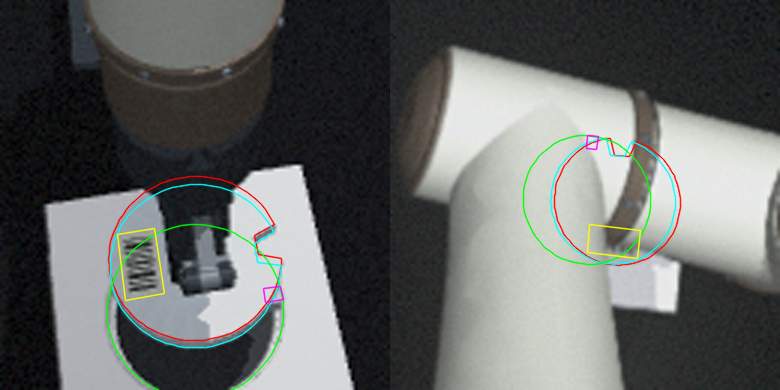

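View pics/v9_r.png

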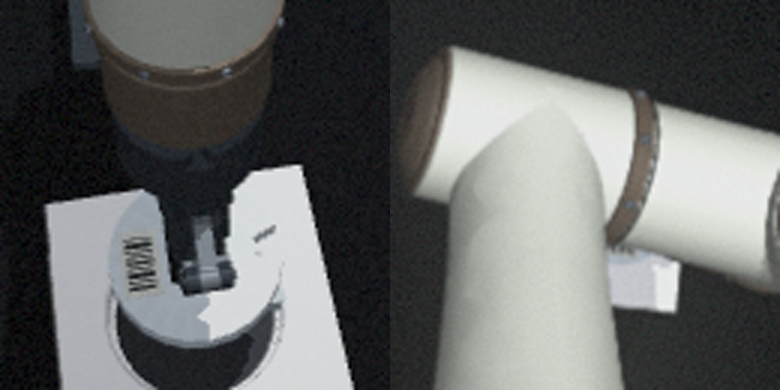

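Emit:
send_rows(translation=[[-0.5,0,11],[0,0,12],[0,0,12],[0,0,11],[0,0,9]], dr=[[0.5,0,0],[0,0.2,0],[0,0,0],[0,0,0],[0,0,0]], grip=[22,22,22,22,22])

```text
clock: 28.35
position: [464.0, -282.0, 59.5]
ee_rot: [0.999, -0.051, 0.003, 0.0]
contact_force: [-0.7, 0.1, -2.3]
gripper_width: 31.3
```

Emit:
send_rows(translation=[[0,0,0],[0,0,0],[0,0,0],[0,0,0],[0,0,0]], dr=[[0,0,0],[0,0,0],[0,0,0],[0,0,0],[0,0,0]], grip=[22,22,22,22,22])

```text
clock: 28.98
position: [464.3, -282.1, 60.8]
ee_rot: [0.999, -0.051, 0.004, 0.001]
contact_force: [-0.1, -0.5, -2.6]
gripper_width: 31.0
```

```bash
python3 chk.py 40 18 v10
```

```text
clock 28.98 pos [ 464.3 -282.1   60.8] J [-0.25  0.43 -0.41 -0.   -0.72  1.72] w 31.0
dist 20.8 rot 0.46
{"translation": [[-0.1, 0.0, 4.2], [-0.1, 0.0, 4.1], [-0.1, 0.0, 4.2], [-0.1, 0.0, 4.1], [-0.1, 0.1, 4.2]] , "dr": [[0.0, -0.1, 0.0], [0.0, -0.1, 0.0], [0.0, -0.1, 0.0], [0.0, -0.1, 0.0], [0.0, -0.1, 0.0]] }
resid [ 0.02 -0.05 -0.04] 0.17
```

View pics/v10.png

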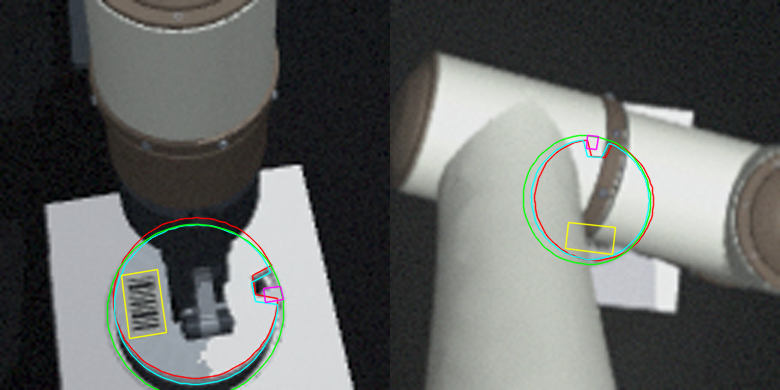

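View pics/v10_r.png

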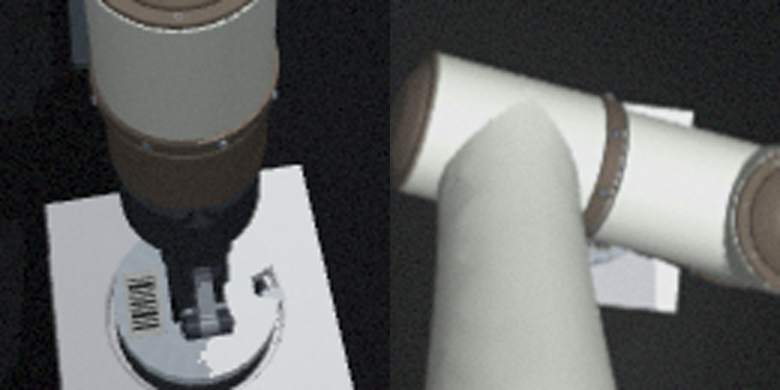

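Run:
```python
import cv2,numpy as np
from plan import *
from fitc import outline,lab
im=cv2.imread("pics/v10_s.png");s,p,r=state()
a=cv2.resize(im[340:400,270:345],None,fx=7,fy=7,interpolation=cv2.INTER_CUBIC)
T=lambda P:r.apply((np.atleast_2d(P)-[0,0,18])*[1,-1,-1])+p
rd=pose([463.9,-282.1,-.099])
it=[(T(outline(10)),(0,0,255)),(rd(circ(54.5,34)),(0,255,0)),(rd([[43.5,4.5,34],[43.5,-4.5,34],[54.5,-4.5,34],[54.5,4.5,34]]),(255,0,255)),(T(lab),(0,255,255))]
overlay("side",im,it,(270,340,75,60),7,"pics/o1.png")
cv2.imwrite("pics/v11.png",cv2.resize(np.vstack([a,cv2.imread("pics/o1.png")]),None,fx=.71,fy=.71,interpolation=cv2.INTER_AREA))
```

```text
(no output)
```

View pics/v11.png

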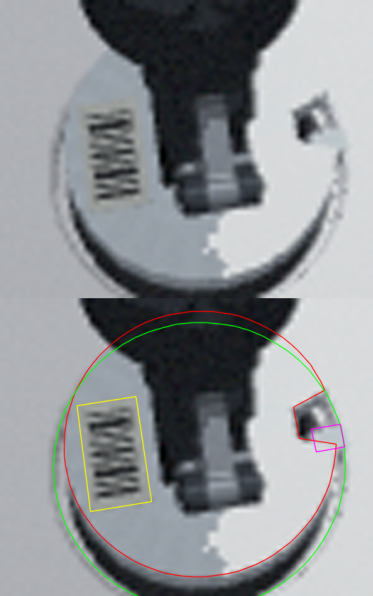

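Emit:
send_rows(translation=[[-0.5,0,3],[0,0,3],[0,0,3],[0,0,2],[0,0,0]], dr=[[0,-0.3,0],[0,0,0],[0,0,0],[0,0,0],[0,0,0]], grip=[22,22,22,22,22])

```text
clock: 29.7
position: [463.6, -281.9, 49.3]
ee_rot: [0.999, -0.051, 0.001, 0.0]
contact_force: [0.5, 0.1, -2.2]
gripper_width: 31.5
```

Emit:
send_rows(translation=[[0,0,1.5],[0,0,1.5],[0,0,1.5],[0,0,0],[0,0,0]], dr=[[0,0,0],[0,0,0],[0,0,0],[0,0,0],[0,0,0]], grip=[22,22,22,22,22])

```text
clock: 30.32
position: [463.8, -282.0, 45.0]
ee_rot: [0.999, -0.051, 0.001, 0.0]
contact_force: [-0.5, -1.1, -2.6]
gripper_width: 31.2
```

Underside is about 5 mm above the floor, inside the rim, with no contact force. Continue down.

Emit:
send_rows(translation=[[0,0,1],[0,0,1],[0,0,1],[0,0,0],[0,0,0]], dr=[[0,0,0],[0,0,0],[0,0,0],[0,0,0],[0,0,0]], grip=[22,22,22,22,22])

```text
clock: 30.95
position: [463.8, -282.0, 42.0]
ee_rot: [0.999, -0.051, 0.001, 0.0]
contact_force: [-0.3, 0.4, -3.0]
gripper_width: 31.1
```

Emit:
send_rows(translation=[[0,0,0.5],[0,0,0.5],[0,0,0],[0,0,0],[0,0,0]], dr=[[0,0,0],[0,0,0],[0,0,0],[0,0,0],[0,0,0]], grip=[22,22,22,22,22])

```text
clock: 31.58
position: [463.8, -282.0, 41.0]
ee_rot: [0.999, -0.051, 0.001, 0.0]
contact_force: [1.0, -0.5, -3.2]
gripper_width: 31.5
```

```bash
python3 chk.py 40 18 v12;  python3 - <<'E'
import cv2
im=cv2.imread("pics/v12_s.png");cv2.imwrite("pics/v13.png",cv2.resize(im[335:400,265:350],None,fx=8,fy=8,interpolation=cv2.INTER_CUBIC))
E
```

```text
clock 31.57 pos [ 463.8 -282.    41. ] J [-0.25  0.46 -0.43  0.   -0.68  1.72] w 31.5
dist 1.0 rot 0.19
{"translation": [[0.0, 0.0, 0.2], [0.0, 0.0, 0.2], [0.1, 0.0, 0.2], [0.0, 0.1, 0.2], [0.0, 0.0, 0.2]] , "dr": [[0.0, 0.0, 0.0], [0.0, 0.0, 0.0], [0.0, 0.0, 0.0], [0.0, 0.0, 0.0], [0.0, 0.0, 0.0]] }
resid [-0.   -0.03  0.01] 0.19
```

View pics/v13.png

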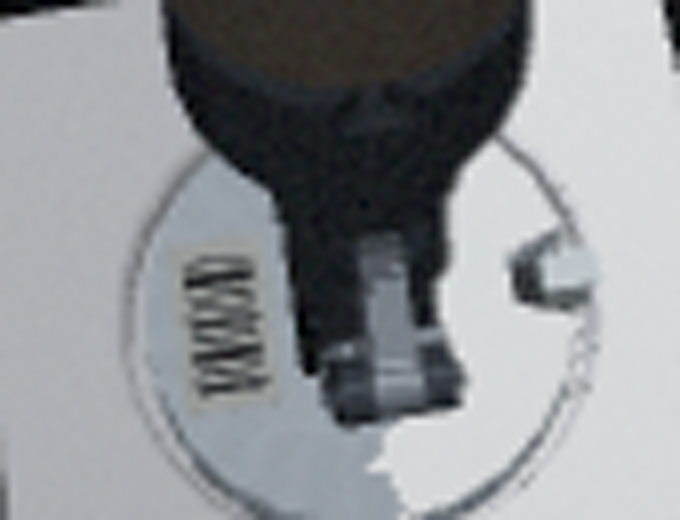

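Emit:
send_rows(translation=[[0,0,0.5],[0,0,0.5],[0,0,0],[0,0,0],[0,0,0]], dr=[[0,0,0],[0,0,0],[0,0,0],[0,0,0],[0,0,0]], grip=[22,22,22,22,22])

```text
clock: 32.3
position: [463.8, -282.0, 40.0]
ee_rot: [0.999, -0.051, 0.001, 0.0]
contact_force: [0.7, 1.1, -3.8]
gripper_width: 31.5
```

Emit:
send_rows(translation=[[0,0,0.5],[0,0,0.5],[0,0,0],[0,0,0],[0,0,0]], dr=[[0,0,0],[0,0,0],[0,0,0],[0,0,0],[0,0,0]], grip=[22,22,22,22,22])

```text
clock: 32.92
position: [463.8, -282.0, 39.0]
ee_rot: [0.999, -0.051, 0.001, 0.0]
contact_force: [-0.0, 0.3, -2.8]
gripper_width: 31.1
```

Emit:
send_rows(translation=[[0,0,0.5],[0,0,0.5],[0,0,0],[0,0,0],[0,0,0]], dr=[[0,0,0],[0,0,0],[0,0,0],[0,0,0],[0,0,0]], grip=[22,22,22,22,22])

```text
clock: 33.55
position: [463.8, -282.0, 38.0]
ee_rot: [0.999, -0.051, 0.001, 0.0]
contact_force: [-0.3, 0.4, -3.4]
gripper_width: 31.3
```

Emit:
send_rows(translation=[[0,0,0.5],[0,0,0],[0,0,0],[0,0,0],[0,0,0]], dr=[[0,0,0],[0,0,0],[0,0,0],[0,0,0],[0,0,0]], grip=[22,22,22,22,22])

```text
clock: 34.17
position: [463.8, -282.0, 37.5]
ee_rot: [0.999, -0.051, 0.001, 0.0]
contact_force: [0.4, -0.2, -2.9]
gripper_width: 31.3
```

Emit:
send_rows(translation=[[0,0,0.5],[0,0,0],[0,0,0.5],[0,0,0],[0,0,0]], dr=[[0,0,0],[0,0,0],[0,0,0],[0,0,0],[0,0,0]], grip=[22,22,22,22,22])

```text
clock: 34.8
position: [464.0, -282.0, 37.2]
ee_rot: [0.999, -0.051, 0.001, 0.0]
contact_force: [-0.7, 2.3, 5.1]
gripper_width: 31.6
```

Emit:
send_rows(translation=[[0,0,0.5],[0,0,0],[0,0,0],[0,0,0],[0,0,0]], dr=[[0,0,0],[0,0,0],[0,0,0],[0,0,0],[0,0,0]], grip=[22,22,22,22,22])

```text
clock: 35.42
position: [464.0, -282.1, 37.1]
ee_rot: [0.999, -0.051, 0.001, 0.001]
contact_force: [-1.3, 2.7, 7.8]
gripper_width: 31.2
```

Floor contact, at +8 N. Release and back away.

Emit:
send_rows(translation=[[0,0,-0.5],[0,0,0],[0,0,0],[0,0,0],[0,0,0]], dr=[[0,0,0],[0,0,0],[0,0,0],[0,0,0],[0,0,0]], grip=[22,36,45,55,60])

```text
clock: 36.05
position: [463.8, -282.0, 36.3]
ee_rot: [0.999, -0.051, 0.001, 0.0]
contact_force: [-0.2, 0.5, 0.8]
gripper_width: 59.9
```

Emit:
send_rows(translation=[[0,0,0],[0,0,-10],[0,0,-25],[0,0,-35],[0,0,-40]], dr=[[0,0,0],[0,0,0],[0,0,0],[0,0,0],[0,0,0]], grip=[60,60,60,60,60])

```text
clock: 36.67
position: [463.3, -281.8, 148.0]
ee_rot: [0.999, -0.051, 0.001, 0.0]
contact_force: [0.5, -0.4, -0.7]
gripper_width: 60.1
```

Emit:
send_rows(translation=[[0,20,-30],[0,30,-20],[0,30,0],[0,30,0],[0,30,0]], dr=[[0,0,0],[0,0,0],[0,0,0],[0,0,0],[0,0,0]], grip=[60,60,60,60,60])

```text
clock: 37.3
position: [449.1, -422.1, 197.5]
ee_rot: [0.999, -0.051, 0.001, 0.001]
contact_force: [0.3, 0.2, 0.1]
gripper_width: 59.7
```

Run:
```python
from plan import *
from fitc import outline,kn
im2=arm.get_image("side")[:,:,::-1].copy();im=arm.get_image("top")[:,:,::-1].copy();cv2.imwrite("pics/sF.png",im2);cv2.imwrite("pics/tF.png",im)
s,p,r=state();print(s["clock"],p)
rd=pose([463.9,-282.1,-.099])
O=np.array([0,0,22]);it=[(rd(outline(10)+O),(0,0,255)),(rd(kn[4:]+O),(0,255,0))]
overlay("side",im2,it,(260,325,90,75),4,"pics/o1.png");overlay("top",im,it,(395,200,90,90),4,"pics/o2.png")
a=cv2.resize(im2[325:400,260:350],None,fx=4,fy=4,interpolation=cv2.INTER_CUBIC);b=cv2.imread("pics/o1.png")
cv2.imwrite("pics/v14.png",np.vstack([np.hstack([a,b])]));cv2.imwrite("pics/v15.png",np.hstack([cv2.imread("pics/o2.png"),cv2.resize(im2[80:200,220:310],None,fx=3,fy=3)]))
```

```text
37.4 [ 448.80002837 -423.38503339  196.91753188]
```

View pics/v14.png

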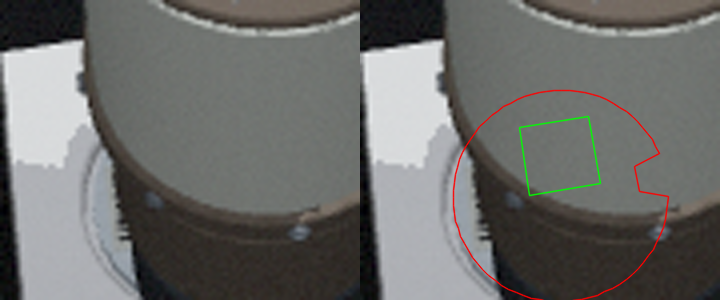

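View pics/v15.png

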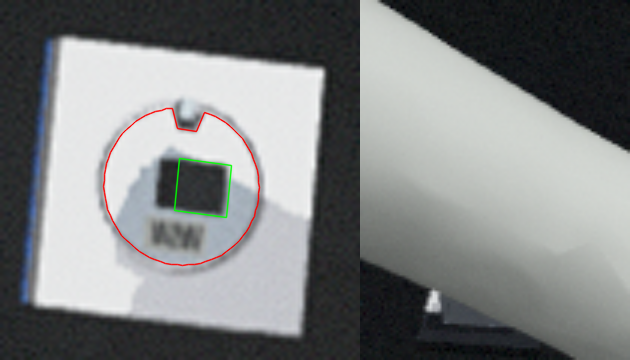

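View pics/sF.png

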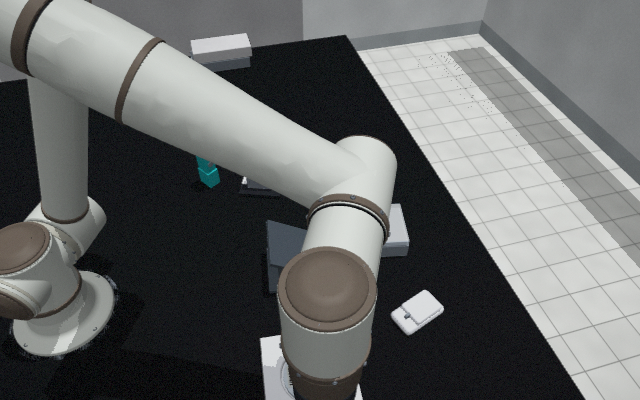

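Run:
```python
from plan import *
im=cv2.imread("pics/tF.png")
cv2.imwrite("pics/v16.png",cv2.resize(im[110:290,140:440],None,fx=2.6,fy=2.6,interpolation=cv2.INTER_CUBIC))
for t in("wand","carrier","notch","key","reagent","tipbox","mouse"): print(t,[(np.round(q['xyz'],1).tolist(),round(q['confidence'],2)) for q in arm.place_of(t,"top")][:3])
```

```text
wand [([476.0, 267.7, 8.8], 0.97), ([478.0, 395.8, -0.2], 0.92), ([344.8, 318.3, 1.4], 0.82)]
carrier [([467.1, -282.7, 20.5], 0.94)]
notch [([507.8, -289.9, 21.6], 0.78), ([482.5, 267.0, 150.1], 0.58)]
key [([509.3, -285.0, 17.9], 0.8)]
reagent [([718.2, 204.8, -1.5], 0.6)]
tipbox [([727.7, 7.9, -2.1], 0.56)]
mouse [([713.4, -206.4, -2.6], 0.65)]
```

View pics/v16.png

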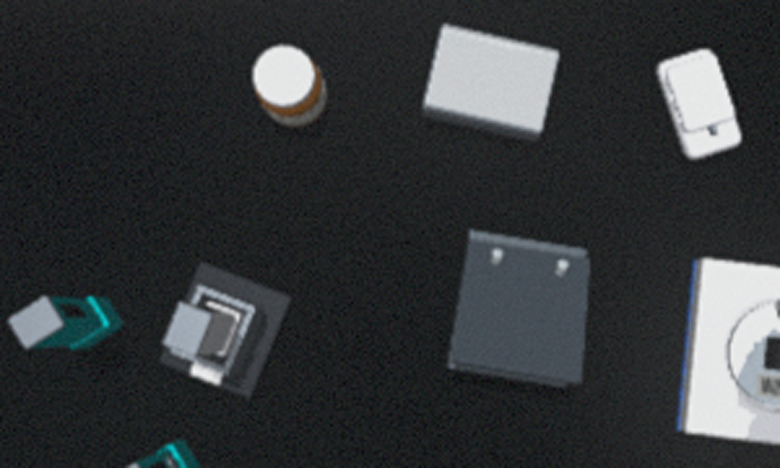

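Everything is in place, so I hand the job in.

```bash
python3 -c "
from bench import arm
s=arm.read_state();print(s['clock'],s['joint_vel'].round(3));print(arm.job_done())"
```

```text
37.75 [-0.001  0.001  0.003  0.001 -0.002  0.001]
the job is handed in; nothing more can be done
None
```

I completed the whole job and handed it in at 37.75 s. No verdict is reported.

- **Scan:** I took the white wand out of its stand and held it at the label for about 2.5 s. By my measurements the aim was about 1 mm off axis, from 61.6 mm away, with the arm still.
- **Scanner back:** The wand went back into the pocket nose down and was let go. The last top picture shows it upright in the stand. The networks put its nose at about (476, 268, 9) mm, within 4 mm of my stand fix at (477, 265) mm. The side camera could not confirm it at the end because the arm was in the way.
- **Carrier:** I lifted it by the knob, levelled it, turned it to the key and lowered it until the floor pushed back with about 8 N, then let go. Floor contact came about 3 mm lower at the tool than I had reckoned, which I put down to gripping the knob a little lower than planned.
- **Last check of the carrier:** The final top picture shows it seated with the key in the notch. The networks give its centre about 3 mm from the well centre and its notch about 5 mm from the key, both near their own 4 mm accuracy. The outline drawn from my own fit lies closer, though the knob in the picture sits to the left of my drawn knob outline. The side camera's view of the seated carrier was mostly blocked after I let go.
- **Rest of the scene:** The jar, box and mouse look untouched, and the arm is still and clear of everything.

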